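Tighten the clamp lever of a free-running belt pulley against its stop pawl

ROBOT

A 6-joint arm with a two-finger parallel gripper is mounted at the origin on the work surface. World frame = base frame: x ahead of the robot, y to its left, z up, the work surface at z = 0. Lengths are in m, angles in rad, forces in N, time in s.
With the tool pointing down it reaches from about 0.275 to 0.875 m from the base axis. Payload 12.5 kg.
Tool frame: the origin (TCP) lies on the centre line of the jaws, within the pads' length; the fingertips stand 14 mm ahead of it and the grasp point (between the pads) lies 5 mm behind it (env.tcp_to_tips is the distance from the TCP to the fingertips, in m); x points along the fingers, y is the direction in which the jaws open and shut, and the axes are right-handed (so a half turn about x gives the same grasp; the last joint's range is limited). The gripper opens to 85 mm and grips with 20 to 120 N. Pads are 22 mm wide; open, the fingers measure 114 mm over their backs; the gripper's body (76 mm by 85 mm) begins 54 mm behind the grasp point. The pads swing forward as they close: fully open they stand 13 mm farther back than shut.
Start: joints at [-1.292, 0.351, 1.652, -0, 1.139, -0.085], TCP at [0.196, -0.514, 0.214] pointing down, gripper open.
Joint ranges: [-2.75, 2.75], [-0.79, 2.1], [0.01, 2.65], [-1.57, 4.71], [0.07, 3.14], [-2.87, 2.87]. Speed limits (rad/s): [2.22, 2.22, 2.79, 3.14, 3.14, 3.14].

INTERFACE

Orientations are given as a unit quaternion [w, x, y, z].
In Python, from cell import sensors, viewer, job, env gives the robot as it stands.
- The arm moves only by the shell command python3 -m pendant 'ROWS' [FORCE]. ROWS is JSON, a list of rows, each a list of 7 numbers: the shift along the world's x, y, z in units of 3 cm (1.0 is 3 cm), then the turn, a rotation vector about the world's x, y, z in units of 180 degrees (1.0 is 180 degrees), then the gripper's target within -1 to 1 (fully open at 1, half-way at 0, shut at -1). In form: [[dx, dy, dz, ax, ay, az, fingers], ...]. A call has 1 to 8 rows; each row shifts and turns the commanded pose from where the row before left it; what a row does not reach is not made up. A row lasts 1/8 s, in which the tool goes at most 62.5 mm and 10.7 degrees, less where a joint would pass 70% of its speed; a pose out of reach is approached as far as the arm can. A call with a number of a shift or a turn outside -1 to 1 is refused whole. A call with a gripper value outside its range is refused whole. The fingers move at their own pace and stop on an object; FORCE is the grip in N (left out, the last holds). Time passes only in rows, so rows that do not move let the fingers close. It gives the time, the measured TCP pose, the force and the opening at its end, in the units of the state.
- sensors.get_obs(): the state, without advancing time (a new reading comes with each control period).
- viewer.camera(name): name is "side" or "top" or "wrist"; returns a dict with "frame" (480x640x3 uint8, red, green, blue), "intrinsics" (3x3 intrinsics, pixels), "k1" (the pictures are not rectified: a ray, as slopes to the right and down, at radius r is drawn at 1 + k1 r^2 times it, then the intrinsics apply), "camera_from_world" (4x4, takes a point from world to camera coordinates). Camera axes: x right, y up, looking along -z (the intrinsics and any distortion apply to the point x, -y, -z); pixel columns grow to the right and rows downward; lengths in m; the calibration is good to about 2 mm. A picture is of the moment at which its call begins. There is no depth.
- job.finish_job(): hands the job in, once; it reports no verdict.
The state is a dict: "time_s": time; "joints": joint angles; "qd": joint speeds; "tau": joint torques, N m; "tool_pos": TCP position; "ee_rot": TCP orientation; "ft_force": force on the tool from outside, world axes, zero at the start; "ft_torque": the same for the moment, N m; "grip_width": finger opening in m.
Only numpy, scipy, OpenCV 4.12 (cv2) and the standard library are available. Lean on these libraries where they do the work, as an engineer would, in place of code of your own. Each camera call takes 0.05 s, during which the arm holds its last target.

TASK

The belt pulley on the drive unit runs loose and just spins with its clamp lever. Tip the weighted pawl over so that it drops between two of the pulley's lugs and braces it, turn the clamp lever clockwise (seen from above) until it is fully tight against its stop, then tip the pawl back out to its parked position. Do not force anything, and leave the other things on the bench where they are.

Things in the scene. Friction and masses are not known exactly. Their poses are not given: they have to be found in the camera images.
- unit: Drive unit bolted to the bench: 300 x 170 x 10 mm plate, grey 130 mm gearbox, motor lying along its +x. Origin on the bench under the upright pulley axis; z up. The pawl bracket stands on its -x side: two cheeks 120 mm from the axis, tops 111 mm above the bench.
- pulley_top (a point): Centre of the aluminium pulley's top face, 85 mm above the bench. Pulley 124 mm across; 8 equally spaced lugs stand on its rim (50 to 62 mm off the axis, 14 mm wide, 16 mm tall, tops at 101 mm). It spins freely without end (under 0.01 N m); its angle is not told: the lugs are found by eye or touch. This point does not turn with it.
- lever (a joint): Clamp lever on the pulley axis, angle relative to the pulley (rad): 0 loose, grows clockwise seen from above, 1.35 = hard stop, fully tight. If the pulley is not braced, pushing it only turns both together. Braced, it needs 0.3 N m at first, 0.52 N m near the stop (7 to 12 N pushed 45 mm off the axis), then stops dead. It stays where left.
- lever_ball (a point): Centre of the dark grey 20 mm ball at the lever's end, 58 mm off the pulley axis, 147 mm above the bench; from the axis to it is the lever's direction. The lever is a dark grey 16 mm round bar, its centre rising from 135 mm height at the axis to the ball; below it a steel hub, 40 mm across at the pulley, 26 mm near the top.
- pawl (a joint): Steel bell-crank pawl, pivot 100 mm above the bench, 120 mm from the axis, along the unit's y. 0 = parked: nose arm straight up, ball weight level outwards. Grows as the nose tips to the pulley: about 1.34 = nose on top of a lug (drops in once the pulley turns a little), 1.57 = down between lugs, ball straight up. Over centre near 0.78 it falls to either side by its weight; 1 N moves it.
- pawl_nose (a point): Middle of the pawl's nose, 61 mm from the pivot. The nose arm is 14 mm wide, 12 mm thick and ends 70 mm from the pivot (170 mm above the bench when parked); the nose reaches 13 mm to the pulley side of its centre line when parked. Engaged, the nose lies 50 to 68 mm off the axis and the arm's top is 106 mm above the bench.
- pawl_ball (a point): Centre of the pawl's 22 mm ball weight, 45 mm from the pivot on an 8 mm rod at right angles to the nose arm: parked 165 mm from the axis and 100 mm high, engaged 120 mm from the axis and 145 mm high.
- driver: Bystander: screwdriver, 170 mm, lying beside the unit; origin under its middle.
- spanner: Bystander: steel spanner, 150 mm, lying beside the unit; origin under its middle.
- spare_hub: Bystander: spare steel flanged hub, 60 mm across, 26 mm tall, beside the unit; origin at its underside.
- glue: Bystander: white bottle, 32 mm across, 75 mm tall, behind the unit's side; origin at its underside.
- adapter: Bystander: dark grey power brick 115 x 52 x 32 mm; origin at its underside.
- collar: Bystander: aluminium shaft collar, 44 mm across, 12 mm tall; origin at its underside.
- tin: Bystander: plain carton 160 x 50 x 30 mm; origin at its underside.

How it is judged:
By the outcome, as a careful person would: the job done as asked, in the order asked, and still so for the second after the job is handed in, with the robot touching nothing.
It also fails if it takes over 61 s, if anything falls off the work surface, if the arm or the gripper's body presses on something with over 40 N, if the wrist force passes 120 N, or if a joint passes its speed limit or range.

## Working session

There is one attempt and no reset: what is moved stays moved. The work goes in short steps, Python scripts to look and compute and a shell command to move; the robot and the scene stay as the last step left them, time stands still between calls to the robot, and variables do not carry over. Pictures are saved under pics/ and viewed, and the job is handed in when it is done.

```bash
ls; mkdir -p pics; python3 - <<'E'
from cell import sensors, viewer, job, env
import cv2
print(sensors.get_obs())
for n in ("side","top","wrist"):
    c=viewer.camera(n); cv2.imwrite(f"pics/a_{n}.png",c["frame"][:,:,::-1]); print(n,c["intrinsics"],c["k1"],c["camera_from_world"])
E
```

```text
pics
{'time_s': 0.0, 'joints': array([-1.29164841e+00,  3.51241177e-01,  1.65243914e+00, -4.36596219e-06,
        1.13913103e+00, -8.45740084e-02]), 'qd': array([ 0.00030135,  0.00045617, -0.00136404, -0.00143068, -0.000331  ,
       -0.00022978]), 'tau': array([ 5.89284955e-04, -5.06099868e+01, -2.91407347e+01, -1.16626884e-04,
        4.43554163e-03,  3.97199381e-05]), 'tool_pos': array([ 0.1956001 , -0.5136509 ,  0.21395002]), 'ee_rot': array([-0.12745936, -0.69540226, -0.12831676,  0.69548876]), 'ft_force': array([ 0.88961671, -1.44108314,  0.50468122]), 'ft_torque': array([-0.03346806, -0.02677487,  0.01437266]), 'grip_width': 0.08550830031142627}
side [[509.84559264   0.         323.85931898]
 [  0.         509.84559264 239.62151322]
 [  0.           0.           1.        ]] -0.06813971524382408 [[-0.69465467 -0.71919911  0.01440553  0.36089872]
 [ 0.37991456 -0.34979671  0.85633357 -0.31923021]
 [-0.61083534  0.60032899  0.51622214 -0.99437408]
 [ 0.          0.          0.          1.        ]]
top [[440.37301301   0.         318.21321398]
 [  0.         440.37301301 242.23838721]
 [  0.           0.           1.        ]] -0.06004602835389719 [[-3.03251527e-03 -9.99931253e-01  1.13266964e-02 -1.04986278e-02]
 [ 9.88525169e-01 -1.28689994e-03  1.51050769e-01 -5.47134040e-01]
 [-1.51025809e-01  1.16547882e-02  9.88461113e-01 -1.28889988e+00]
 [ 0.00000000e+00  0.00000000e+00  0.00000000e+00  1.00000000e+00]]
wrist [[374.73398572   0.         318.43990881]
 [  0.         374.73398572 241.55300098]
 [  0.           0.           1.        ]] -0.05869842909926789 [[ 0.35475462 -0.93495773 -0.00178938 -0.54911426]
 [ 0.89660641  0.34074412 -0.28282573  0.0366715 ]
 [ 0.26503982  0.09872937  0.95916964 -0.3786108 ]
 [ 0.          0.          0.          1.        ]]
```

View pics/a_side.png

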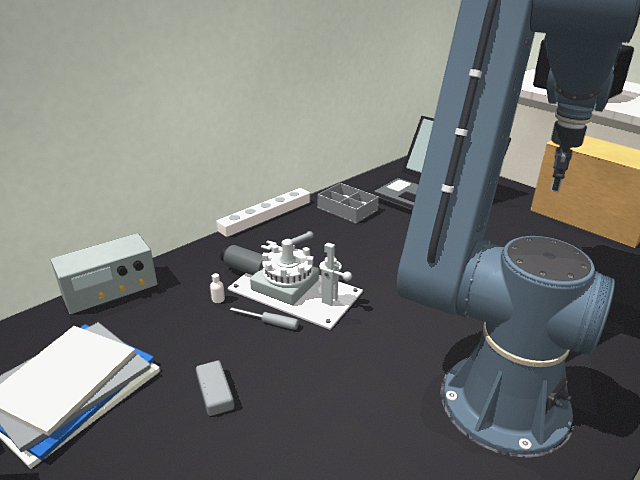

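View pics/a_top.png

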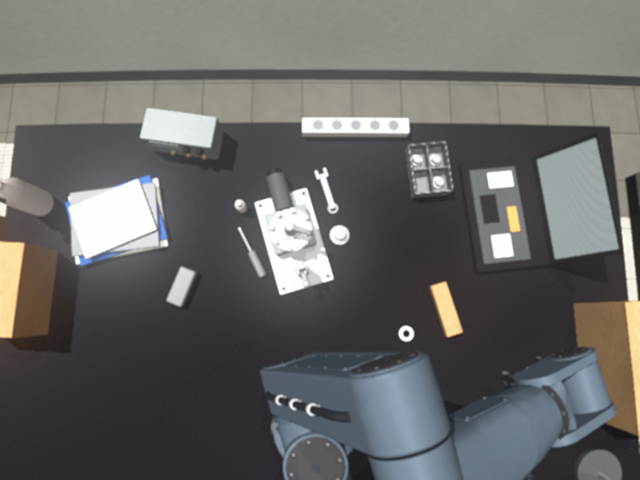

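View pics/a_wrist.png

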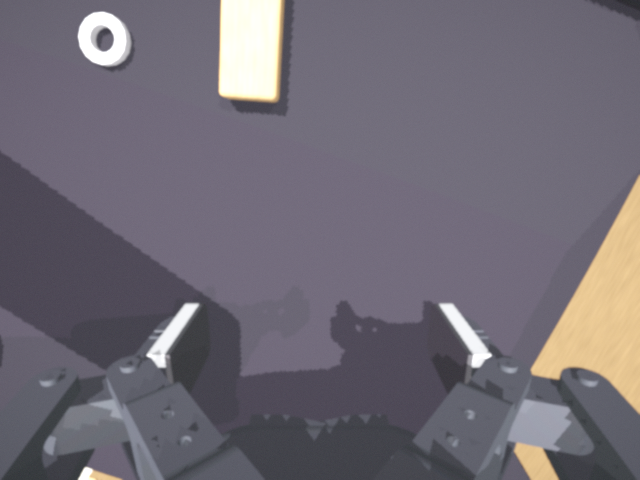

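```bash
cat > h.py <<'E'
import numpy as np, cv2
from cell import sensors, viewer, job, env
def cam(n,fn=None):
    c=viewer.camera(n)
    if fn: cv2.imwrite(fn,c["frame"][:,:,::-1])
    return c
def proj(c,P):
    P=np.atleast_2d(P); T=c["camera_from_world"]; q=P@T[:3,:3].T+T[:3,3]
    a=q[:,0]/-q[:,2]; b=-q[:,1]/-q[:,2]; s=1+c["k1"]*(a*a+b*b); K=c["intrinsics"]
    return np.c_[K[0,0]*a*s+K[0,2],K[1,1]*b*s+K[1,2]]
def ray(c,uv):
    K=c["intrinsics"]; d=np.array([(uv[0]-K[0,2])/K[0,0],(uv[1]-K[1,2])/K[1,1]]); u=d.copy()
    for _ in range(30): u=d/(1+c["k1"]*(u@u))
    T=c["camera_from_world"]; R=T[:3,:3]
    o=-R.T@T[:3,3]; v=R.T@np.array([u[0],-u[1],-1]); return o,v/np.linalg.norm(v)
def onz(c,uv,z):
    o,v=ray(c,uv); return o+v*(z-o[2])/v[2]
def two(c1,p1,c2,p2):
    o1,v1=ray(c1,p1);o2,v2=ray(c2,p2)
    A=np.c_[v1,-v2]; t=np.linalg.lstsq(A,o2-o1,rcond=None)[0]
    a=o1+v1*t[0];b=o2+v2*t[1]; return (a+b)/2,np.linalg.norm(a-b)
def crop(c,x,y,w,h,k,fn):
    cv2.imwrite(fn,cv2.resize(c["frame"][y:y+h,x:x+w,::-1],None,fx=k,fy=k,interpolation=cv2.INTER_CUBIC))
E
python3 - <<'E'
from h import *
crop(cam("side"),200,220,180,120,4.4,"pics/b_side.png")
crop(cam("top"),235,150,130,150,4,"pics/b_top.png")
E
```

```text
(no output)
```

View pics/b_side.png

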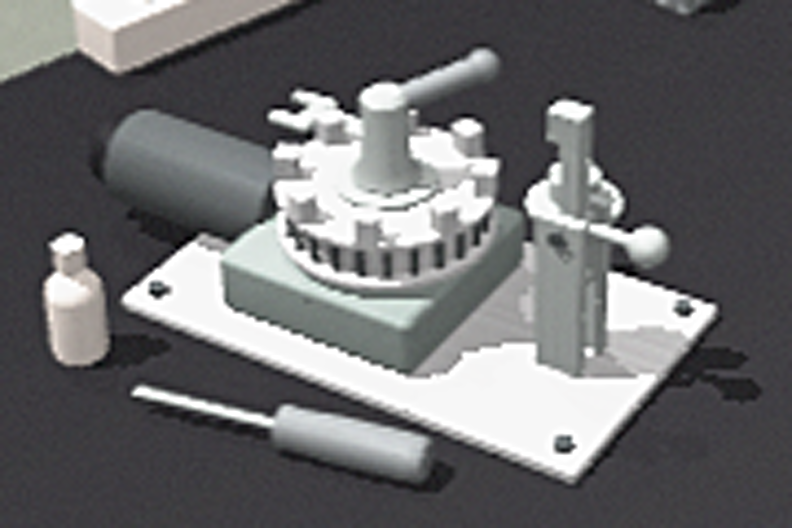

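View pics/b_top.png

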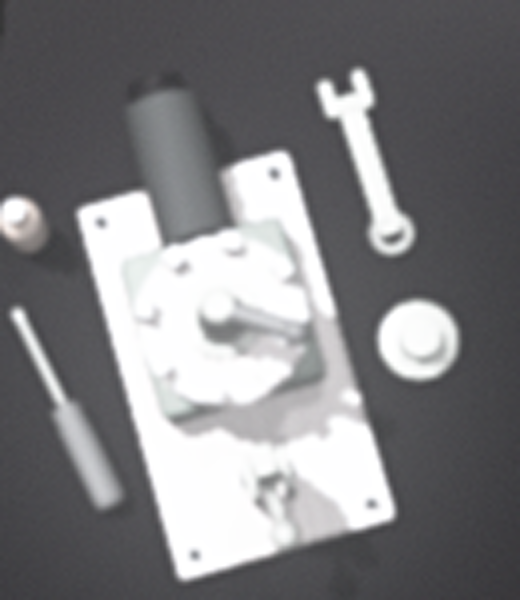

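```bash
python3 - <<'E'
from h import *
c=cam("top"); s=cam("side")
S=lambda x,y:(200+x/4.4,220+y/4.4)
T=lambda x,y:(235+x/4,150+y/4)
for p in [(102,222),(275,174),(372,504),(195,554)]: print(onz(c,T(*p),.011).round(4))
for p in [(157,289),(563,443),(683,307)]: print('s',onz(s,S(*p),.011).round(4))
print('hubtop',two(c,T(216,306),s,S(383,92)))
print('lball',two(c,T(298,328),s,S(485,64)))
print('pball',two(c,T(283,530),s,S(650,245)))
print('nose',two(c,T(272,475),s,S(570,108)))
print('lball z147',onz(c,T(298,328),.147),onz(s,S(485,64),.147))
E
```

```text
[0.6684 0.1683 0.011 ]
[0.707 0.033 0.011]
[ 0.4473 -0.0417  0.011 ]
[0.4095 0.0933 0.011 ]
s [0.665  0.1712 0.011 ]
s [0.4078 0.0949 0.011 ]
s [ 0.4464 -0.0392  0.011 ]
hubtop (array([0.57648136, 0.07131834, 0.14252101]), np.float64(0.00011746845215627777))
lball (array([0.55932891, 0.01289372, 0.14472458]), np.float64(0.0026525777117188207))
pball (array([0.42059384, 0.02341767, 0.09802043]), np.float64(0.004580072923734678))
nose (array([0.45959   , 0.03507909, 0.16922398]), np.float64(0.01176531988233577))
lball z147 [0.5599241  0.01376789 0.147     ] [0.55530559 0.0148251  0.147     ]
```

```bash
python3 -m pendant '[[0.3,0.75,0.4,0,0,0,-1],[0.3,0.75,0.4,0,0,0,-1],[0.3,0.75,0.4,0,0,0,-1],[0.3,0.75,0.3,0,0,0,-1],[0.3,0.75,0,0,0,0,-1],[0.3,0.75,0,0,0,0,-1],[0.3,0.75,0,0,0,0,-1],[0.3,0.75,0,0,0,0,-1]]' 30
python3 -m pendant '[[0.3,0.75,0,0,0,0,-1],[0.3,0.75,0,0,0,0,-1],[0.3,0.75,0,0,0,0,-1],[0.3,0.75,0,0,0,0,-1],[0.3,0.75,0,0,0,0,-1],[0.3,0.75,0,0,0,-0.013,-1],[0.3,0.75,0,0,0,-0.013,-1],[0.3,0.75,0,0,0,0,-1]]'
python3 -m pendant '[[0.25,0.7,0,0,0,0,-1],[0.25,0.7,0,0,0,0,-1],[0.25,0.7,0,0,0,0,-1],[0.25,0.7,0,0,0,0,-1],[0.25,0.7,0,0,0,0,-1],[0.25,0.7,0,0,0,0,-1],[0.2,0.5,0,0,0,0,-1],[0,0,0,0,0,0,-1]]'
python3 - <<'E'
from h import *
c=cam("wrist","pics/c_wrist.png"); print(sensors.get_obs()["joints"],c["camera_from_world"].round(3))
A=np.array([.576,.0705,0]);u=np.array([.961,.277,0]);z=np.array([0,0,1.])
print(proj(c,[A+.147*z,A-.12*u+.17*z,A-.165*u+.1*z,[.558,.0137,.147]]))
E
```

```text
time_s: 1.35
tool_pos: [0.268, -0.3327, 0.259]
ee_rot: [-0.128, -0.695, -0.128, 0.696]
ft_force: [0.1, -0.7, 0.1]
grip_width: 0.0002
time_s: 2.35
tool_pos: [0.3397, -0.1528, 0.2591]
ee_rot: [-0.099, -0.7, -0.099, 0.7]
ft_force: [-0.2, -0.1, -0.8]
grip_width: 0.0001
time_s: 3.35
tool_pos: [0.3905, -0.0122, 0.2591]
ee_rot: [-0.1, -0.7, -0.1, 0.7]
ft_force: [0.5, -0.2, -0.3]
grip_width: -0.0001
[-1.51896201e-01 -1.81858404e-03  1.96541042e+00 -1.40476109e-04
  1.17862805e+00  1.13569997e+00] [[ 0.279 -0.96  -0.001 -0.12 ]
 [ 0.921  0.268 -0.284 -0.306]
 [ 0.273  0.078  0.959 -0.526]
 [ 0.     0.     0.     1.   ]]
[[274.51143533 -80.64411805]
 [274.5207928  115.29563038]
 [285.47462242 174.58096516]
 [352.97710705 -23.4859304 ]]
```

View pics/c_wrist.png

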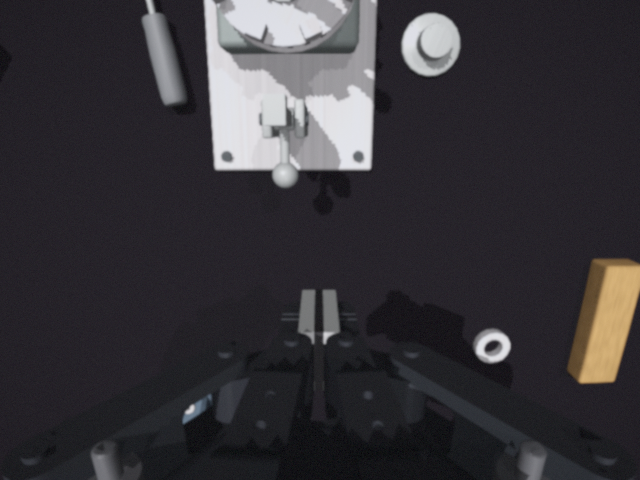

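```bash
python3 - <<'E'
from h import *
c=cam("wrist"); crop(c,190,0,200,190,4,"pics/d.png")
A=np.array([.576,.0705,0]);u=np.array([.961,.277,0]);z=np.array([0,0,1.]);v=np.array([-.277,.961,0])
print(proj(c,[A-.062*u+.101*z,A-.062*u+.007*v+.101*z,A-.062*u-.007*v+.101*z]))
o=sensors.get_obs();print(np.r_[.425,.027,.159]-o["tool_pos"])
for p in [(258,35),(318,30)]:
  q=onz(c,p,.09)-A; print(q,np.degrees(np.arctan2(q[1],q[0])),np.hypot(*q[:2]))
E
```

```text
[[282.07736095  40.80526399]
 [273.03175454  40.85792244]
 [291.13107808  40.76716404]]
[ 0.03463322  0.0400881  -0.10021614]
[-0.05861818  0.00406727  0.09      ] 176.0308497955975 0.05875911618624376
[-0.04198966 -0.04095275  0.09      ] -135.71624539406375 0.05865372194171527
```

View pics/d.png

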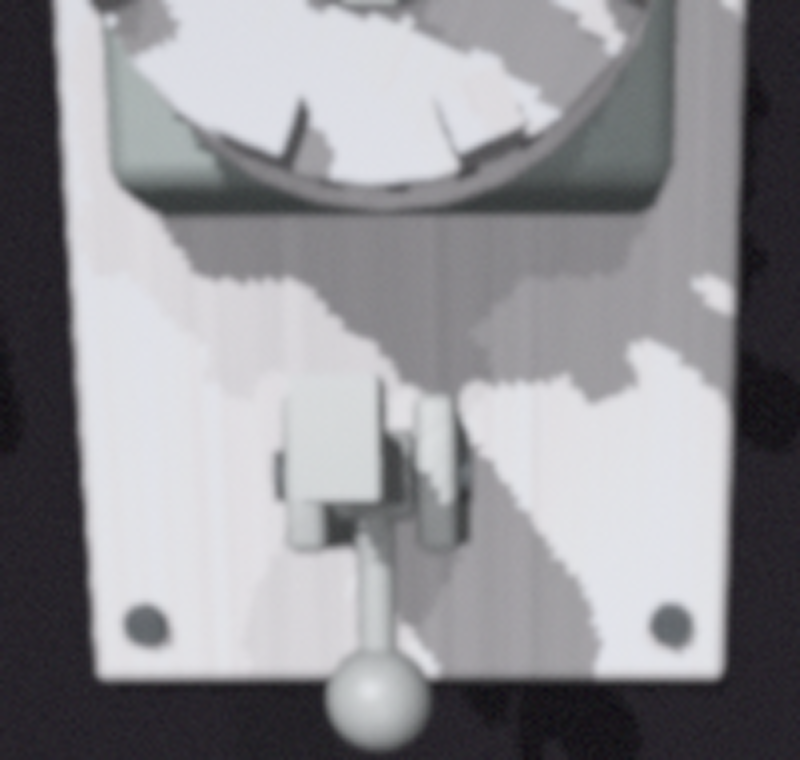

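```bash
python3 -m pendant '[[0.4,0.45,0,0,0,0,-1],[0.4,0.45,0,0,0,0,-1],[0.3,0.4,-0.4,0,0,0,-1],[0,0,-0.8,0,0,0,-1],[0,0,-0.8,0,0,0,-1],[0,0,-0.8,0,0,0,-1],[0,0,-0.5,0,0,0,-1],[0,0,0,0,0,0,-1]]'
python3 -m pendant '[[0.24,0.07,0,0,0,0,-1],[0.24,0.07,0,0,0,0,-1],[0.24,0.07,0,0,0,0,-1],[0.24,0.07,0,0,0,0,-1],[0.24,0.07,0,0,0,0,-1],[0,0,0,0,0,0,-1]]'
python3 - <<'E'
from h import *
crop(cam("side"),200,220,180,120,4.4,"pics/e.png")
E
```

```text
time_s: 4.45
tool_pos: [0.423, 0.0263, 0.1591]
ee_rot: [-0.099, -0.699, -0.1, 0.701]
ft_force: [-0.7, 0.5, 0.1]
grip_width: 0.0
time_s: 5.2
tool_pos: [0.4601, 0.0366, 0.1605]
ee_rot: [0.099, 0.7, 0.099, -0.7]
ft_force: [-0.6, 0.1, -0.3]
grip_width: -0.0001
```

View pics/e.png

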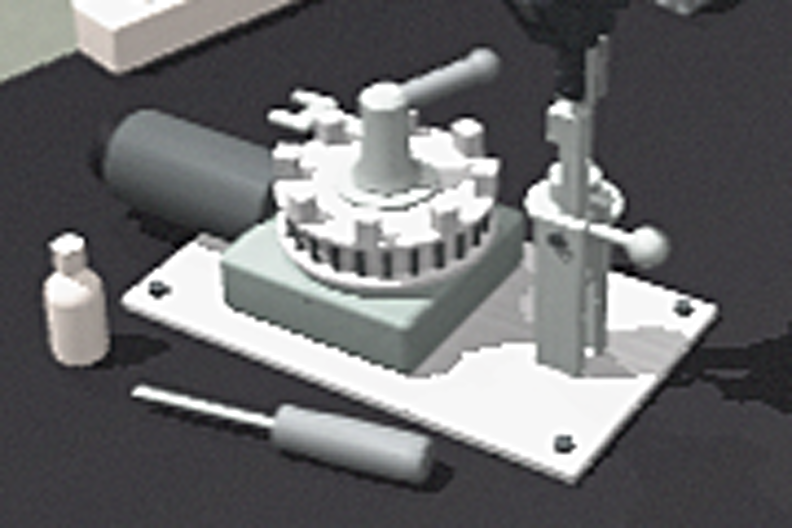

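```bash
python3 - <<'E'
from h import *
c=cam("side"); o=sensors.get_obs(); print(o["tool_pos"],o["ft_force"],o["joints"])
A=np.array([.576,.0705,0]);u=np.array([.961,.277,0]);z=np.array([0,0,1.])
p=proj(c,[o["tool_pos"],o["tool_pos"]-.014*z,A-.12*u+.17*z,A-.12*u+.1*z,A-.165*u+.1*z]); print(p,(p-[200,220])*4.4)
w=cam("wrist","pics/f.png")
E
```

```text
[0.45955989 0.03652669 0.16037818] [ 0.28612397 -0.83392836 -0.26546672] [-2.17169227e-02  2.61489742e-01  1.92886925e+00 -1.08026005e-05
  9.51631214e-01  1.26685762e+00]
[[331.57124662 248.36704193]
 [331.43637653 253.50331038]
 [331.09223746 244.72485741]
 [330.44543229 269.99423474]
 [347.35356386 275.67286635]] [[578.91348512 124.81498451]
 [578.32005673 147.41456566]
 [576.80584483 108.7893726 ]
 [573.95990206 219.97463287]
 [648.355681   244.96061196]]
```

View pics/f.png

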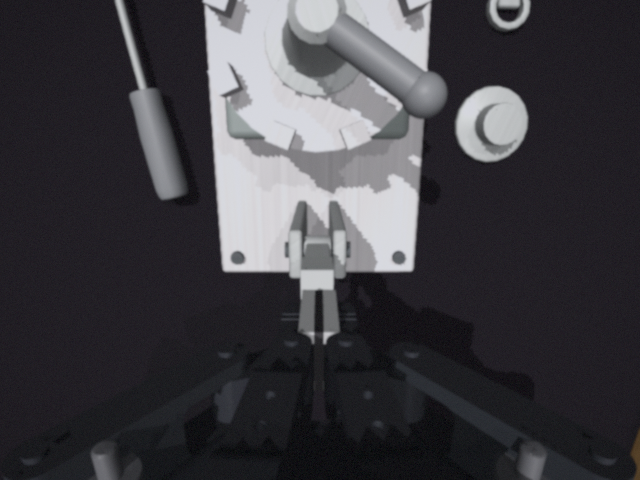

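```bash
python3 - <<'E'
from h import *
crop(cam("side"),290,200,90,90,8,"pics/g.png")
E
```

```text
(no output)
```

View pics/g.png

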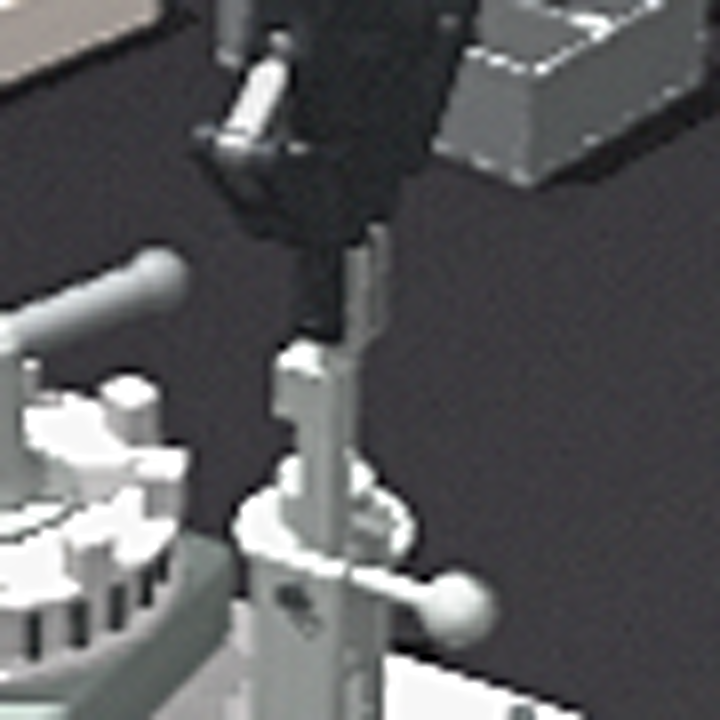

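```bash
python3 - <<'E'
from h import *
from scipy.spatial.transform import Rotation as Ro
o=sensors.get_obs(); q=o["ee_rot"]; R=Ro.from_quat([q[1],q[2],q[3],q[0]]).as_matrix(); print(R.round(3), env.tcp_to_tips)
s=cam("side");w=cam("wrist")
A=np.array([.576,.0705,0]);u=np.array([.961,.277,0]);v=np.array([-.277,.961,0]);z=np.array([0,0,1.])
for n,P in {"tip":o["tool_pos"]+R@[.014,0,0],"tipw+":o["tool_pos"]+R@[.014,0.01,0.011],"tipw-":o["tool_pos"]+R@[.014,-.01,-0.011],"tip30":o["tool_pos"]+R@[-.03,0,0],"nose":A-.12*u+.17*z}.items(): print(n,P.round(4),(proj(s,P)-[290,200])*8,proj(w,P))
crop(w,230,180,180,170,4,"pics/h.png")
crop(cam("top"),235,150,130,150,4,"pics/h2.png")
E
```

```text
[[-0.     0.278 -0.96 ]
 [-0.    -0.96  -0.278]
 [-1.    -0.     0.   ]] 0.014
tip [0.4595 0.0365 0.1464] [[331.85133396 427.87772935]] [[318.71616907 280.99062176]]
tipw+ [0.4517 0.0238 0.1464] [[381.8552101  422.50628611]] [[338.55253722 301.19353062]]
tipw- [0.4673 0.0491 0.1464] [[281.60160376 433.27313017]] [[298.17805648 260.04518619]]
tip30 [0.4595 0.0365 0.1904] [[335.25862446 296.97193441]] [[318.72321504 324.87749664]]
nose [0.4607 0.0373 0.17  ] [[328.73789969 357.79885928]] [[317.73964959 298.81959543]]
```

View pics/h.png

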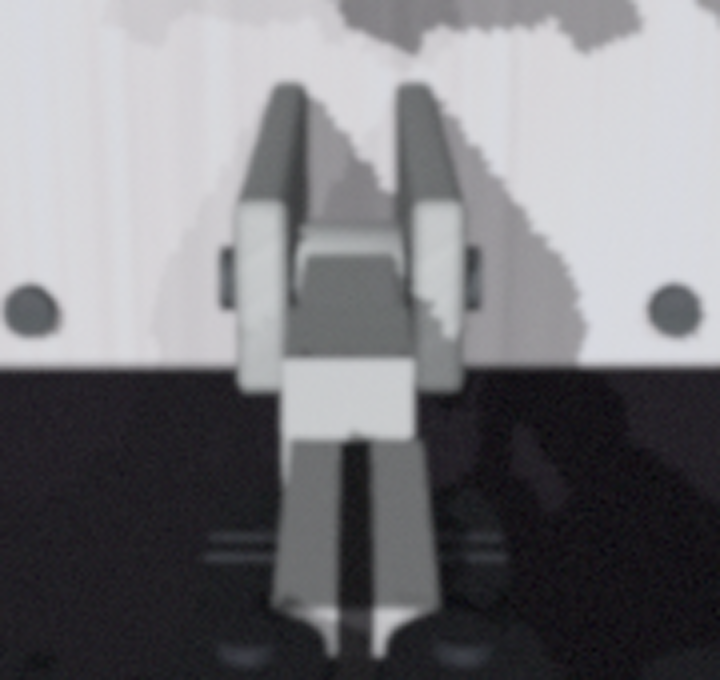

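View pics/h2.png

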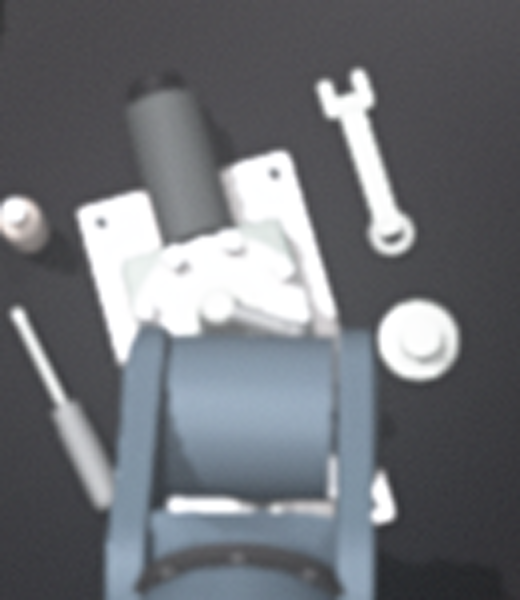

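```bash
python3 - <<'E'
from h import *
s=cam("side");w=cam("wrist")
A=np.array([.576,.0705,0]);u=np.array([.961,.277,0]);z=np.array([0,0,1.])
for ph in (0,.15,.3,.45):
  a=np.sin(ph)*u+np.cos(ph)*z; b=-np.cos(ph)*u+np.sin(ph)*z; n=-b
  O=A-.12*u+.1*z
  P=[O+.07*a+.013*n,O+.07*a-.006*n,O+.045*b]
  print(ph,((proj(s,P)-[290,200])*8).round(),proj(w,P).round())
E
```

```text
0 [[289. 345.]
 [347. 364.]
 [459. 605.]] [[318. 271.]
 [318. 311.]
 [318. 316.]]
0.15 [[258. 344.]
 [315. 353.]
 [458. 586.]] [[318. 246.]
 [318. 290.]
 [318. 320.]]
0.3 [[229. 347.]
 [283. 348.]
 [454. 566.]] [[318. 221.]
 [318. 266.]
 [318. 323.]]
0.45 [[202. 355.]
 [253. 347.]
 [448. 545.]] [[318. 198.]
 [318. 241.]
 [318. 325.]]
```

```bash
python3 -m pendant '[[-0.6,-0.17,0,0,0,0,-1],[-0.6,-0.17,0,0,0,0,-1],[0,0,0,0,0,0,-1]]'
python3 - <<'E'
from h import *
s=cam("side");w=cam("wrist"); o=sensors.get_obs()
print(o["tool_pos"],o["ft_force"])
t=o["tool_pos"]-[0,0,.014]; print(((proj(s,[o["tool_pos"],t])-[290,200])*8),(proj(w,[o["tool_pos"],t])-[230,180])*4)
crop(s,290,200,90,90,8,"pics/i.png")
crop(w,230,180,180,170,4,"pics/i2.png")
E
```

```text
time_s: 6.02
tool_pos: [0.4231, 0.0262, 0.1606]
ee_rot: [-0.099, -0.7, -0.099, 0.7]
ft_force: [-0.3, 0.6, 0.4]
grip_width: -0.0005
[0.42435442 0.02634947 0.16074251] [-0.11552127  0.55707286  0.12204271]
[[445.62472033 421.43070882]
 [443.82317619 462.84925275]] [[355.30109638 447.26318465]
 [355.24662793 400.87132452]]
```

View pics/i.png

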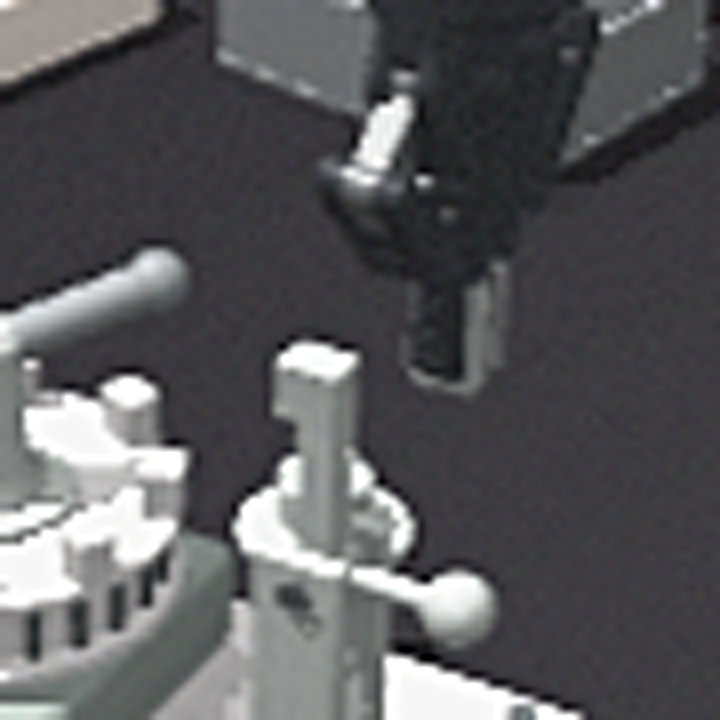

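View pics/i2.png

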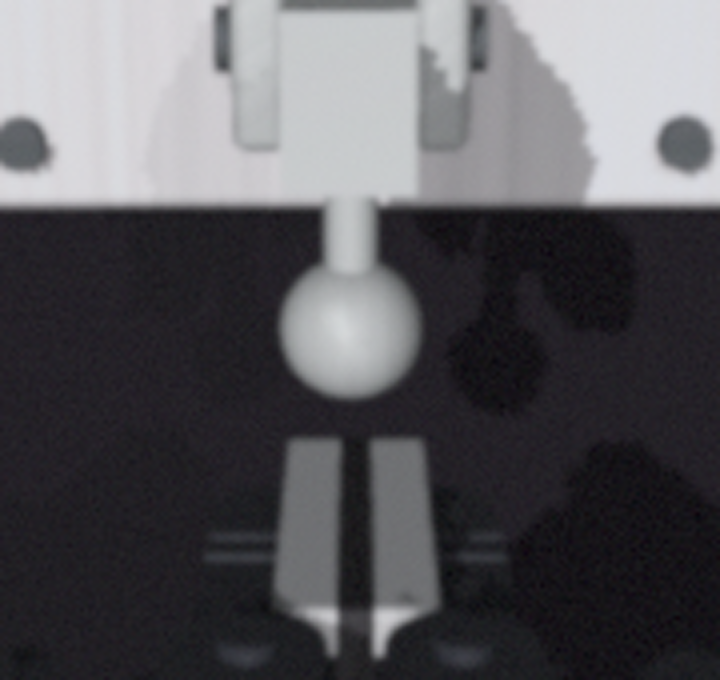

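```bash
python3 - <<'E'
from h import *
s=cam("side");w=cam("wrist"); o=sensors.get_obs()
u=np.array([.961,.277,0]);v=np.array([-.277,.961,0])
for wp in [(285,438),(340,438)]:
  for sp in [(408,378),(415,382)]:
    P,e=two(w,(230+wp[0]/4,180+wp[1]/4),s,(290+sp[0]/8,200+sp[1]/8)); d=P-o["tool_pos"]; print(P.round(4),e.round(4),(d@u).round(4),(d@v).round(4),d[2].round(4))
E
```

```text
[0.4306 0.0358 0.1764] 0.0002 0.0086 0.0073 0.0158
[0.4295 0.0351 0.175 ] 0.0013 0.0073 0.0069 0.0144
[0.4325 0.0315 0.1744] 0.0036 0.0092 0.0026 0.0138
[0.4314 0.0307 0.173 ] 0.0021 0.0079 0.0022 0.0124
```

```bash
python3 -m pendant '[[0,0,-0.45,0,0,0,-1],[0,0,-0.45,0,0,0,-1],[0.25,0.07,0,0,0,0,-1],[0.25,0.07,0,0,0,0,-1],[0.25,0.07,0,0,0,0,-1],[0.2,0.06,0,0,0,0,-1],[0,0,0,0,0,0,-1]]'
python3 - <<'E'
from h import *
s=cam("side"); o=sensors.get_obs()
print(o["tool_pos"],o["ft_force"])
crop(s,260,200,120,90,6.6,"pics/j.png")
E
```

```text
time_s: 7.1
tool_pos: [0.4526, 0.0345, 0.1336]
ee_rot: [0.1, 0.7, 0.099, -0.7]
ft_force: [0.0, -0.7, -0.3]
grip_width: -0.0002
[0.45227018 0.03446471 0.13351313] [-0.10713768 -0.59485175  0.21714071]
```

View pics/j.png

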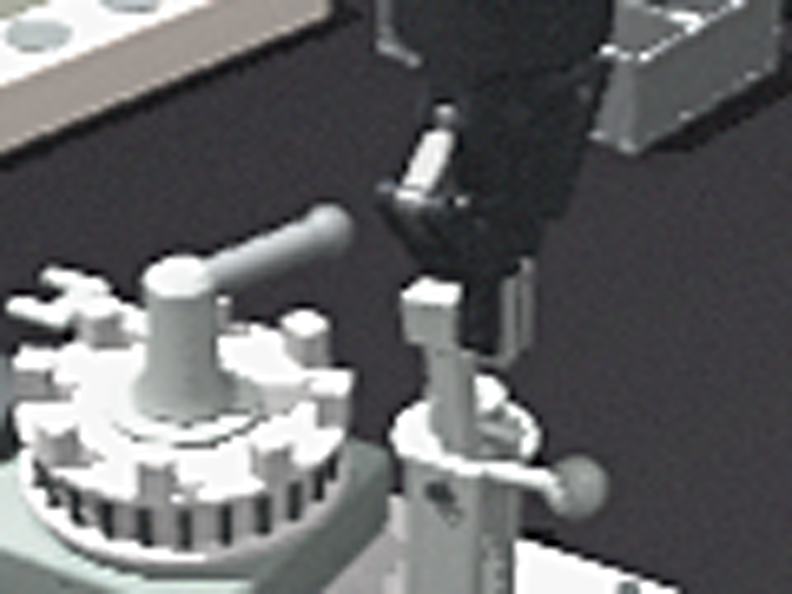

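```bash
python3 -m pendant '[[0.21,0.06,0,0,0,0,-1],[0.21,0.06,0,0,0,0,-1],[0.21,0.06,0,0,0,0,-1],[0.21,0.06,0,0,0,0,-1],[0.21,0.06,0,0,0,0,-1],[0.21,0.06,0,0,0,0,-1],[0,0,0,0,0,0,-1],[0,0,0,0,0,0,-1]]'
python3 - <<'E'
from h import *
s=cam("side"); o=sensors.get_obs()
print(o["tool_pos"],o["ft_force"])
crop(s,260,200,120,90,6.6,"pics/k.png")
E
```

```text
time_s: 8.15
tool_pos: [0.4899, 0.0452, 0.1334]
ee_rot: [-0.099, -0.7, -0.099, 0.7]
ft_force: [-0.1, 0.1, -0.4]
grip_width: 0.0005
[0.48982764 0.04518752 0.13345295] [-0.0831454   0.05748524  0.48048997]
```

View pics/k.png

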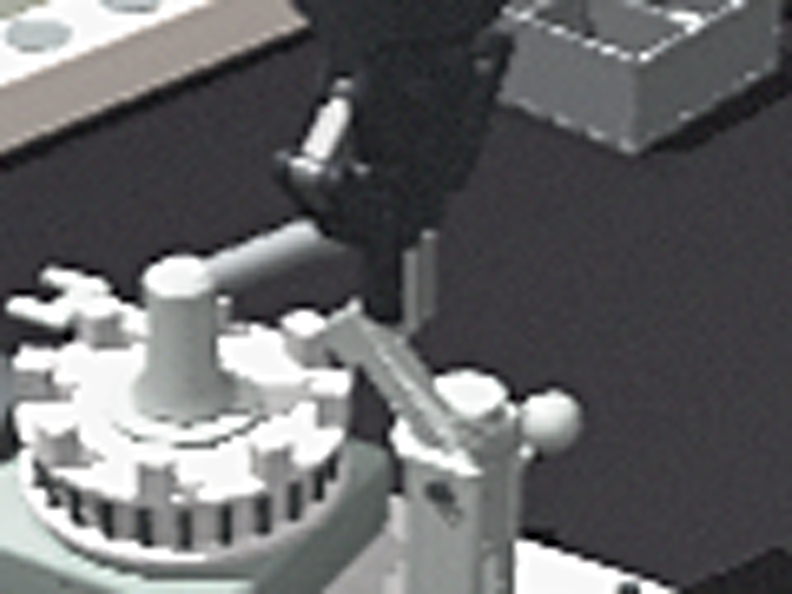

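```bash
python3 -m pendant '[[0.16,0.046,0,0,0,0,-1],[0.16,0.046,0,0,0,0,-1],[0.16,0.046,0,0,0,0,-1],[0,0,0,0,0,0,-1],[0,0,0,0,0,0,-1]]'
python3 - <<'E'
from h import *
s=cam("side"); o=sensors.get_obs()
print(o["tool_pos"],o["ft_force"])
crop(s,260,200,120,90,6.6,"pics/l.png")
E
```

```text
time_s: 8.82
tool_pos: [0.5043, 0.0494, 0.1334]
ee_rot: [-0.099, -0.7, -0.099, 0.7]
ft_force: [0.1, -0.6, -0.2]
grip_width: -0.0002
[0.50428308 0.04934323 0.13343237] [ 0.21018938  0.69519192 -0.30082968]
```

View pics/l.png

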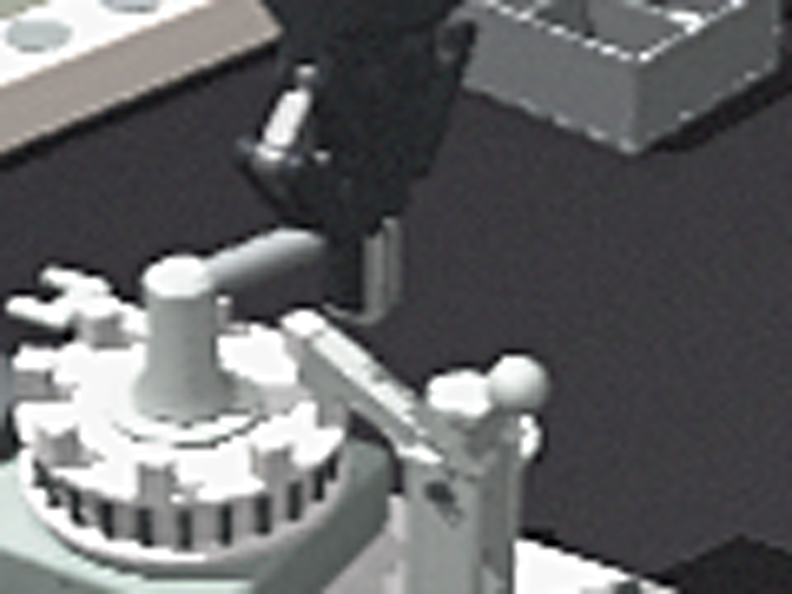

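```bash
python3 -m pendant '[[0,0,0.3,0,0,0,-1],[0,0,0.3,0,0,0,-1],[0,0,0.3,0,0,0,-1],[0,0,0.3,0,0,0,-1]]'
python3 - <<'E'
from h import *
s=cam("side"); o=sensors.get_obs()
print(o["tool_pos"],o["ft_force"])
crop(s,260,200,120,90,6.6,"pics/m.png"); cam("wrist","pics/m2.png")
E
```

```text
time_s: 9.38
tool_pos: [0.5045, 0.0494, 0.1703]
ee_rot: [0.099, 0.7, 0.099, -0.7]
ft_force: [0.5, 0.4, 0.3]
grip_width: -0.0003
[0.50499917 0.04935665 0.17133878] [0.4147897  0.0244819  1.22688489]
```

View pics/m.png

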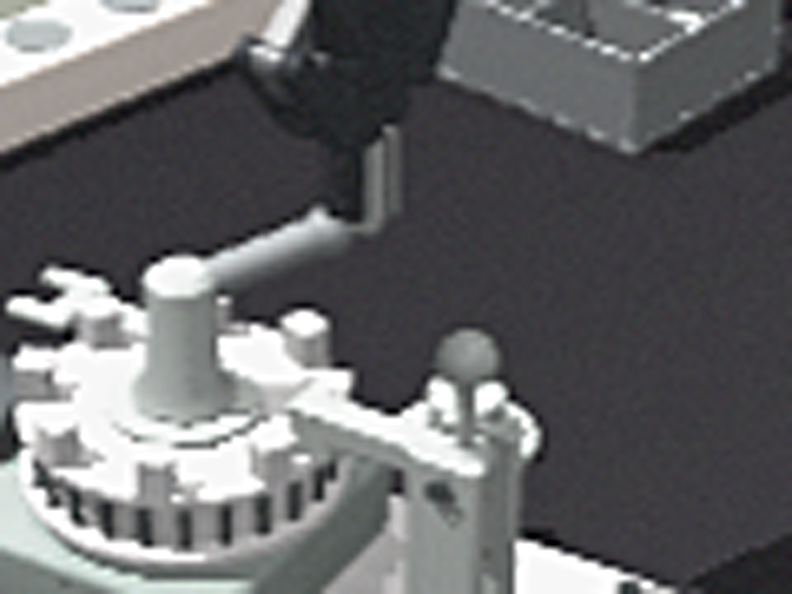

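View pics/m2.png

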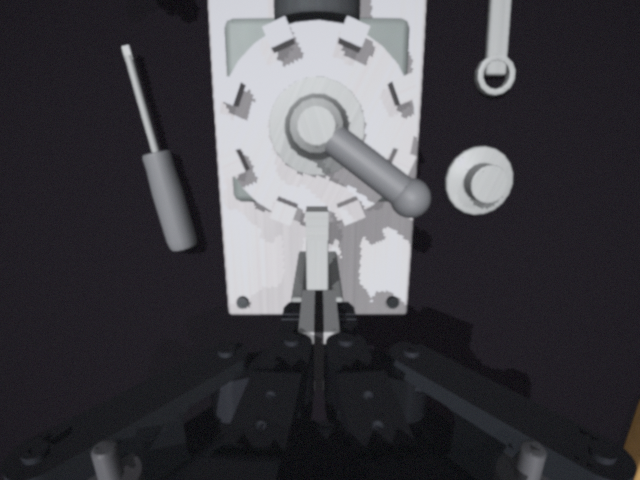

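```bash
python3 - <<'E'
from h import *
w=cam("wrist"); s=cam("side"); o=sensors.get_obs()
A=np.array([.576,.0705,0]);u=np.array([.961,.277,0]);z=np.array([0,0,1.])
b=onz(w,(413,196),.147); h=onz(w,(318,116),.147); print(b,h,np.degrees(np.arctan2(*(b-A)[[1,0]])),np.hypot(*(b-A)[:2]))
for ph in(1.34,1.45,1.57):
  O=A-.12*u+.1*z; P=[O+.045*(-np.cos(ph)*u+np.sin(ph)*z),O+.07*(np.sin(ph)*u+np.cos(ph)*z)+.006*z]
  print(ph,((proj(s,P)-[260,200])*6.6).round(),proj(w,P).round())
E
```

```text
[0.55707089 0.01616717 0.147     ] [0.58007709 0.07141429 0.147     ] -109.20791587460388 0.057535791809303155
1.34 [[493. 367.]
 [302. 357.]] [[318. 363.]
 [318. 221.]]
1.45 [[481. 361.]
 [299. 373.]] [[318. 357.]
 [318. 216.]]
1.57 [[468. 356.]
 [298. 392.]] [[318. 349.]
 [318. 212.]]
```

```bash
python3 -m pendant '[[0.45,-0.16,0.3,0,0,0.044,-1],[0.45,-0.16,0,0,0,0.044,-1],[0.45,-0.16,0,0,0,0.044,-1],[0.45,-0.16,0,0,0,0.044,-1],[0.45,-0.16,0,0,0,0.044,-1],[0.45,-0.16,0,0,0,0.044,-1],[0.45,-0.19,0,0,0,0.044,-1],[0,0,0,0,0,0,-1]]'
python3 - <<'E'
from h import *
s=cam("side"); o=sensors.get_obs()
print(o["tool_pos"],o["ft_force"],o["ee_rot"],o["joints"])
crop(s,230,180,150,110,5,"pics/n.png"); cam("wrist","pics/n2.png")
E
```

```text
time_s: 10.58
tool_pos: [0.599, 0.0146, 0.1778]
ee_rot: [-0.413, -0.574, -0.413, 0.574]
ft_force: [0.0, -0.0, -0.3]
grip_width: -0.0002
[0.59856355 0.01485561 0.17786051] [0.63067105 0.97249967 1.09604318] [-0.41247846 -0.57386876 -0.41296702  0.5744514 ] [-5.29376350e-02  4.77076913e-01  1.55692490e+00  2.59488531e-05
  1.10866591e+00  2.71344680e-01]
```

View pics/n.png

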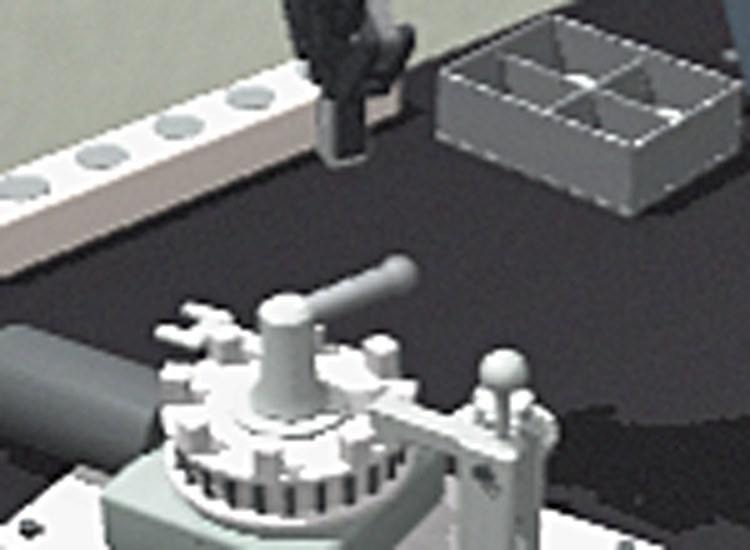

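View pics/n2.png

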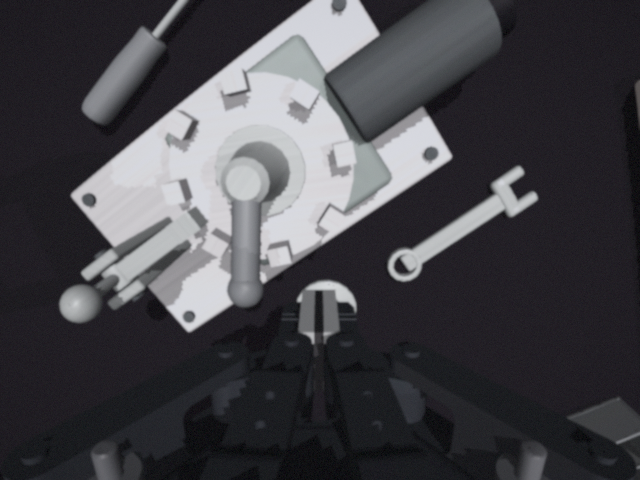

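```bash
python3 - <<'E'
from h import *
s=cam("side");w=cam("wrist"); o=sensors.get_obs()
t=o["tool_pos"]
P=[t+[0,0,d] for d in(.02,.013,0,-.014,-.03,-.058)]
print((proj(s,P)-[230,180])*5,proj(w,P))
for n,k in((s,"s"),(w,"w")): print(proj(n,[[.557,.0162,.147],[.576,.0705,.147]]))
E
```

```text
[[341.20335734 149.83519726]
 [341.36294752 162.45774701]
 [341.65804964 185.71085563]
 [341.9739844  210.48119995]
 [342.33267137 238.45018241]
 [342.95423473 286.53944321]] [[319.95814219 313.55427098]
 [319.92653981 305.92543195]
 [319.87417669 293.31691346]
 [319.82543438 281.61559642]
 [319.77751787 270.14526614]
 [319.70890933 253.77737437]]
[[309.34559768 234.47989056]
 [287.41566679 239.28079308]]
[[247.89090074 289.87443543]
 [243.2238544  185.20441757]]
```

```bash
python3 -m pendant '[[0,0,-0.5,0,0,0,-1],[0,0,-0.5,0,0,0,-1],[0,0,-0.5,0,0,0,-1],[0,0,-0.5,0,0,0,-1],[0,0,0,0,0,0,-1]]'
python3 - <<'E'
from h import *
s=cam("side"); o=sensors.get_obs()
print(o["tool_pos"],o["ft_force"],o["ee_rot"])
crop(s,230,180,150,110,5,"pics/o.png"); cam("wrist","pics/o2.png")
E
```

```text
time_s: 11.4
tool_pos: [0.5982, 0.0149, 0.117]
ee_rot: [-0.413, -0.573, -0.414, 0.574]
ft_force: [0.2, 0.3, 0.3]
grip_width: 0.0003
[0.59871943 0.01484205 0.1179481 ] [0.75559644 0.4018784  1.10649987] [-0.4134133  -0.57322476 -0.41384419  0.57379073]
```

View pics/o.png

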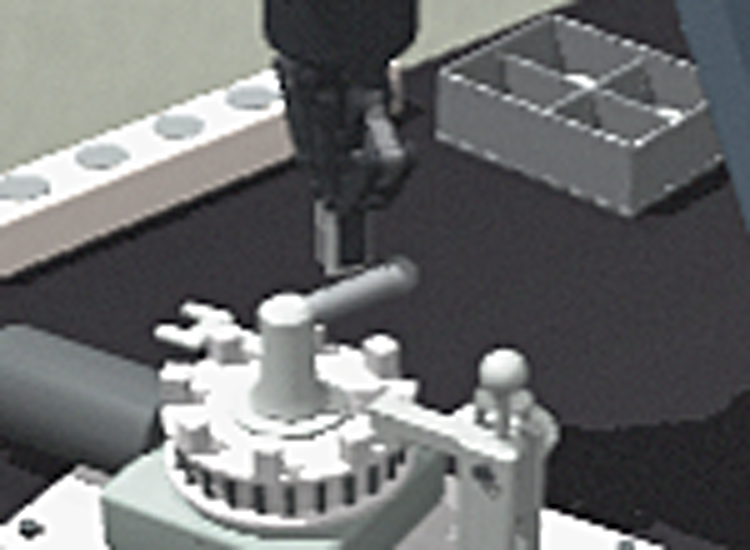

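View pics/o2.png

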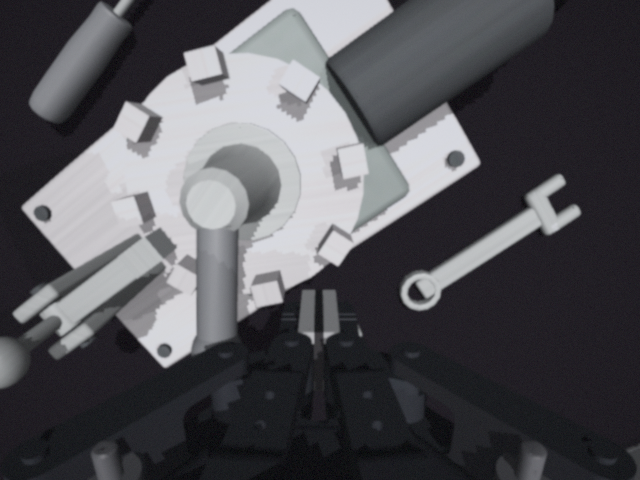

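```bash
python3 -m pendant '[[-0.25,0.087,0,0,0,0,-1],[-0.25,0.087,0,0,0,0,-1],[-0.11,-0.008,0,0,0,-0.021,-1],[-0.11,-0.008,0,0,0,-0.021,-1],[-0.11,0.007,0,0,0,-0.021,-1],[-0.11,0.007,0,0,0,-0.021,-1]]'
python3 - <<'E'
from h import *
s=cam("side"); o=sensors.get_obs()
print(o["tool_pos"],o["ft_force"],o["ft_torque"])
crop(s,230,180,150,110,5,"pics/p.png"); cam("wrist","pics/p2.png")
E
```

```text
time_s: 12.25
tool_pos: [0.5715, 0.0198, 0.1192]
ee_rot: [0.335, 0.624, 0.333, -0.622]
ft_force: [5.4, -2.8, -1.9]
grip_width: 0.0001
[0.57117831 0.01981459 0.11924444] [ 6.16773686 -3.19303911 -1.59061504] [-0.34839778 -0.90259284 -0.03630759]
```

View pics/p.png

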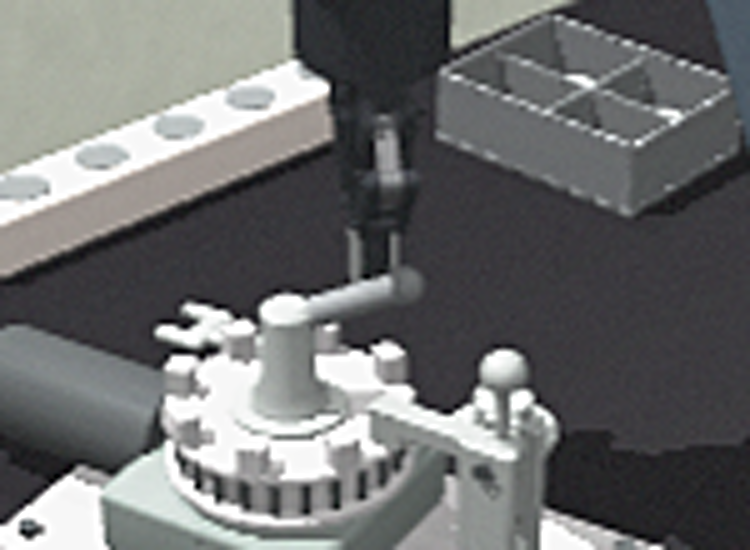

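View pics/p2.png

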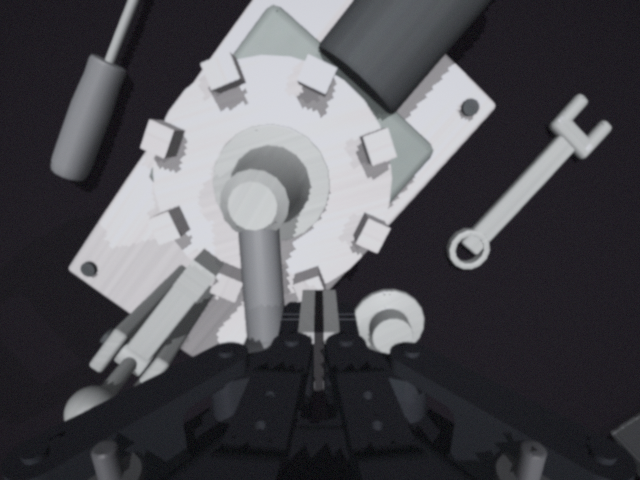

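```bash
python3 -m pendant '[[-0.108,0.021,0,0,0,-0.021,-1],[-0.108,0.021,0,0,0,-0.021,-1],[-0.104,0.035,0,0,0,-0.021,-1],[-0.104,0.035,0,0,0,-0.021,-1],[-0.098,0.048,0,0,0,-0.021,-1],[-0.098,0.048,0,0,0,-0.021,-1],[-0.091,0.06,0,0,0,-0.021,-1],[-0.091,0.06,0,0,0,-0.021,-1]]'
python3 - <<'E'
from h import *
s=cam("side"); o=sensors.get_obs()
d=o["tool_pos"]-[.576,.0705,0]
print(o["tool_pos"],o["ft_force"],o["ft_torque"],np.hypot(*d[:2]),np.degrees(np.arctan2(d[1],d[0])))
crop(s,230,180,150,110,5,"pics/q.png"); cam("wrist","pics/q2.png")
E
```

```text
time_s: 13.35
tool_pos: [0.547, 0.029, 0.1191]
ee_rot: [0.161, 0.689, 0.159, -0.688]
ft_force: [2.5, -7.2, 1.0]
grip_width: -0.0004
[0.54672105 0.02919901 0.11912481] [ 2.92858239 -7.10012719 -0.1171387 ] [-1.18609494 -0.51506839  0.09799647] 0.05062635852218847 -125.33345347630015
```

View pics/q.png

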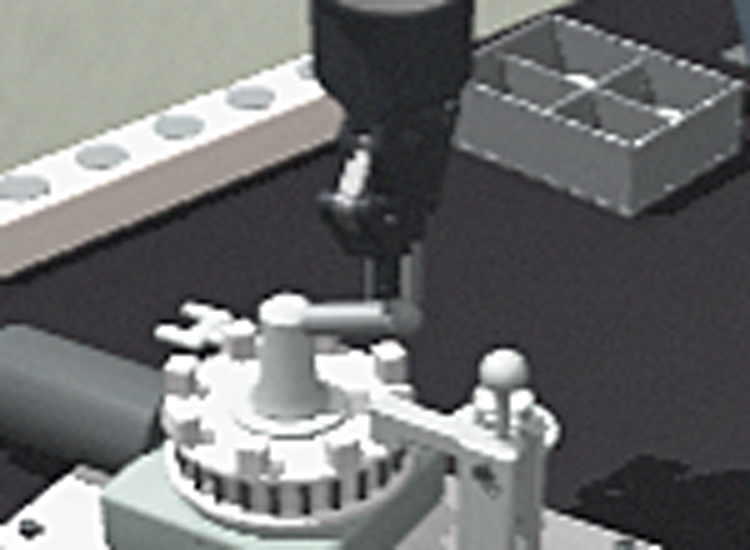

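View pics/q2.png

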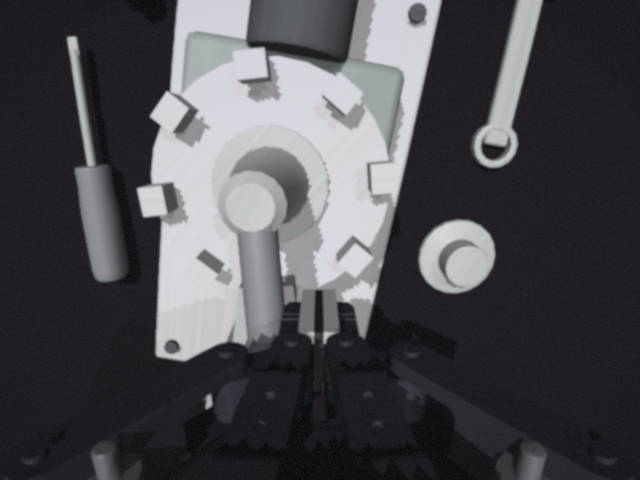

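```bash
python3 -m pendant '[[-0.083,0.072,0,0,0,-0.021,-1],[-0.083,0.072,0,0,0,-0.021,-1],[-0.073,0.082,0,0,0,-0.021,-1],[-0.073,0.082,0,0,0,-0.021,-1],[-0.061,0.091,0,0,0,-0.021,-1],[-0.061,0.091,0,0,0,-0.021,-1]]'
python3 - <<'E'
from h import *
s=cam("side"); o=sensors.get_obs()
d=o["tool_pos"]-[.576,.0705,0]
print(o["tool_pos"],o["ft_force"],o["ft_torque"],np.hypot(*d[:2]),np.degrees(np.arctan2(d[1],d[0])))
crop(s,230,180,150,110,5,"pics/r.png"); cam("wrist","pics/r2.png")
E
```

```text
time_s: 14.2
tool_pos: [0.5332, 0.0435, 0.119]
ee_rot: [0.022, 0.707, 0.021, -0.707]
ft_force: [-1.8, -9.2, 1.9]
grip_width: 0.0002
[0.53306937 0.04374968 0.11898106] [-1.86792121 -9.23141485  2.10626437] [-1.44868471  0.17146945  0.05089966] 0.050582787317140165 -148.0727294188888
```

View pics/r.png

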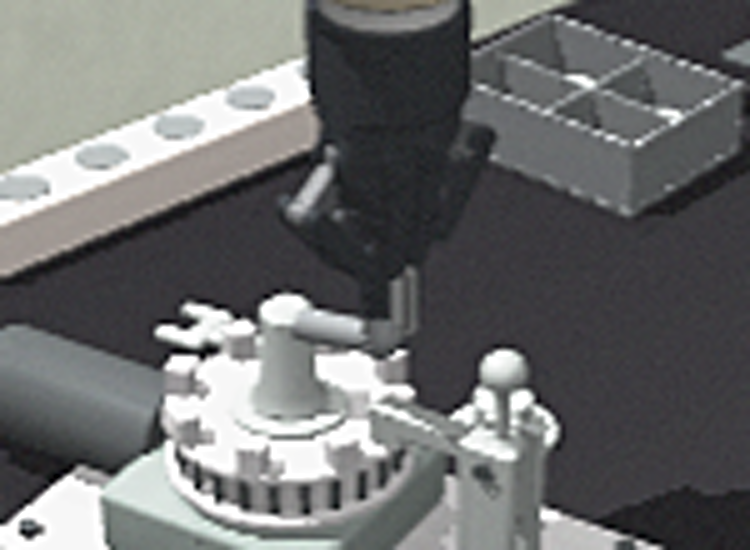

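View pics/r2.png

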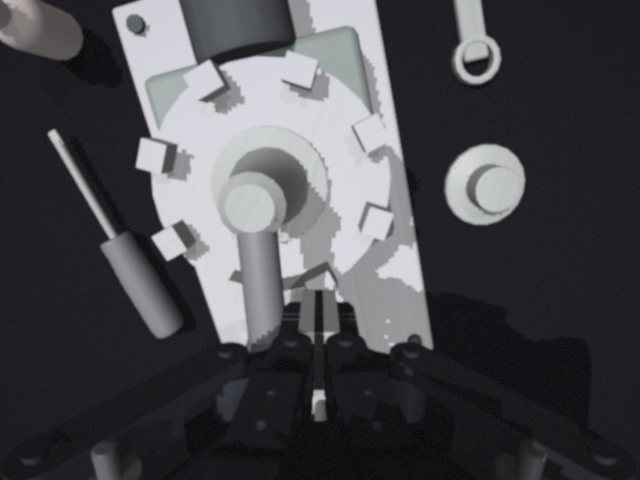

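```bash
python3 -m pendant '[[-0.049,0.098,0,0,0,-0.021,-1],[-0.049,0.098,0,0,0,-0.021,-1],[-0.036,0.104,0,0,0,-0.021,-1],[-0.036,0.104,0,0,0,-0.021,-1]]'
python3 -m pendant '[[-0.022,0.108,0,0,0,-0.021,-1]]'
python3 - <<'E'
from h import *
w=cam("wrist","pics/s2.png"); o=sensors.get_obs()
d=o["tool_pos"]-[.576,.0705,0]
print(o["tool_pos"],o["ft_force"],o["ft_torque"],np.hypot(*d[:2]),np.degrees(np.arctan2(d[1],d[0])))
E
```

```text
time_s: 14.8
tool_pos: [0.5275, 0.0556, 0.1189]
ee_rot: [0.071, -0.703, 0.073, 0.704]
ft_force: [-4.4, -12.7, 4.3]
grip_width: -0.0002
time_s: 14.92
tool_pos: [0.5268, 0.0575, 0.1189]
ee_rot: [0.093, -0.7, 0.096, 0.701]
ft_force: [-6.2, -29.8, 5.9]
grip_width: -0.0
[0.5267422  0.05728027 0.11894318] [ -5.76323947 -26.4848728    6.52069673] [-4.07924448  0.85613169  0.1750546 ] 0.05100090902302578 -164.97705405393523
```

View pics/s2.png

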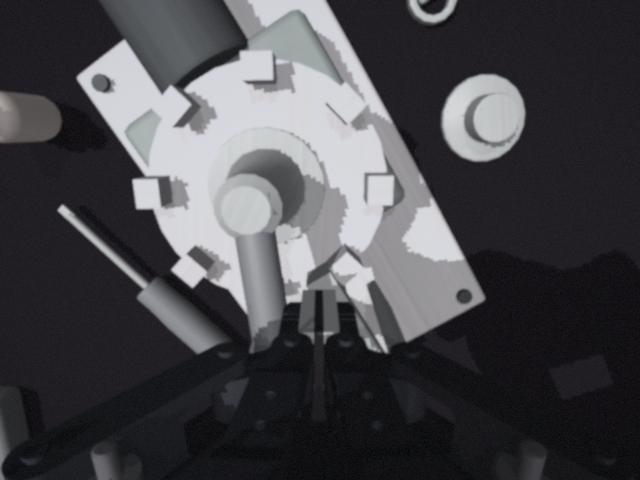

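```bash
python3 -m pendant '[[0.03,-0.15,0,0,0,0,-1],[0.04,-0.25,0,0,0,0,-1],[0,-0.1,0.6,0,0,0,-1],[0,0,0.8,0,0,0,-1],[0,0,0.8,0,0,0,-1],[0,0,0,0,0,0,-1]]'
python3 - <<'E'
from h import *
w=cam("wrist","pics/t2.png"); s=cam("side");crop(s,230,180,150,110,5,"pics/t.png"); o=sensors.get_obs()
print(o["tool_pos"],o["ft_force"])
A=np.array([.576,.0705,.147]); print(proj(w,[A,A-[0,0,.046]]))
E
```

```text
time_s: 15.72
tool_pos: [0.5307, 0.045, 0.1861]
ee_rot: [-0.095, 0.702, -0.094, -0.7]
ft_force: [-0.2, -0.2, -0.1]
grip_width: -0.0002
[0.52963989 0.04497578 0.18400364] [ 0.02604113 -0.03641634 -0.02932714]
[[249.5813528  198.7691156 ]
 [262.14211141 186.75765963]]
```

View pics/t2.png

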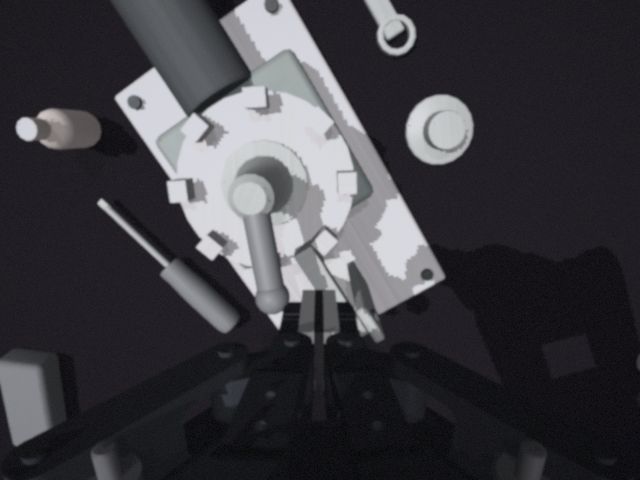

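View pics/t.png

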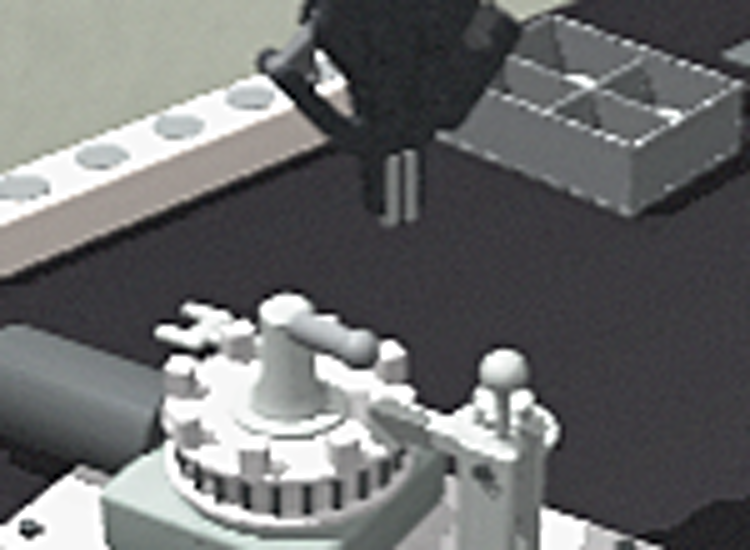

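```bash
cat > m.py <<'E'
from h import *
from scipy.spatial.transform import Rotation as Ro
def Tt(p,q):
    M=np.eye(4);M[:3,:3]=Ro.from_quat([q[1],q[2],q[3],q[0]]).as_matrix();M[:3,3]=p;return M
w=cam("wrist"); o=sensors.get_obs()
CT=w["camera_from_world"]@Tt(o["tool_pos"],o["ee_rot"])
w2=dict(w); w2["camera_from_world"]=CT@np.linalg.inv(Tt([.505,.04936,.1713],[.099,.7,.099,-.7]))
A=np.array([.576,.0705])
def ang(c,p,z):
    d=onz(c,p,z)[:2]-A; return np.degrees(np.arctan2(d[1],d[0])).round(1),np.hypot(*d).round(4)
E
python3 - <<'E'
from m import *
print("now lever",ang(w,(271,299),.147)); 
for p in [(257,97),(195,127),(179,189),(210,246),(327,242),(347,181)]: print(ang(w,p,.101))
print("before lever",ang(w2,(413,196),.147))
crop(w,160,60,220,260,3,"pics/u.png")
m2=dict(w2);m2["frame"]=cv2.imread("pics/m2.png")[:,:,::-1]; crop(m2,210,0,230,240,3,"pics/u2.png")
E
```

```text
now lever (np.float64(174.3), np.float64(0.0594))
(np.float64(-15.1), np.float64(0.0539))
(np.float64(32.1), np.float64(0.0541))
(np.float64(77.0), np.float64(0.0538))
(np.float64(123.0), np.float64(0.0549))
(np.float64(-147.1), np.float64(0.0574))
(np.float64(-102.7), np.float64(0.0555))
before lever (np.float64(-108.8), np.float64(0.058))
```

View pics/u2.png

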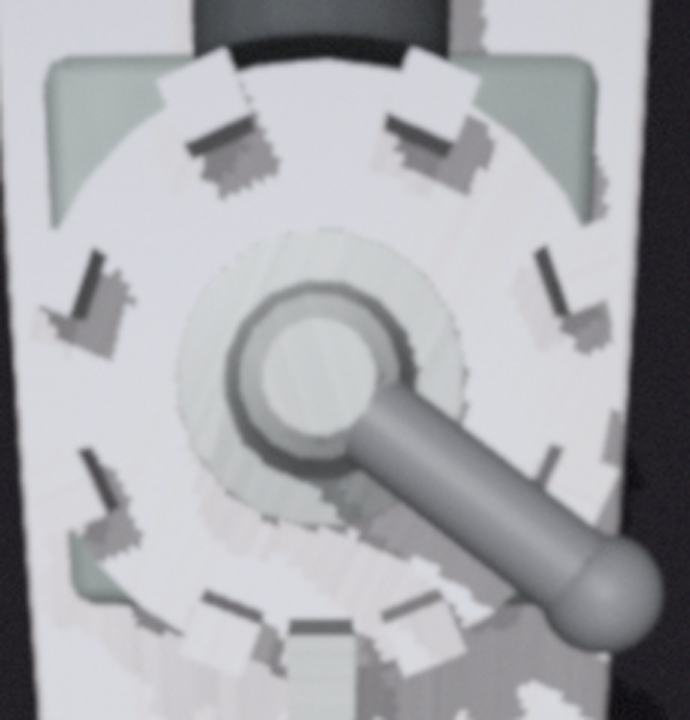

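View pics/u.png

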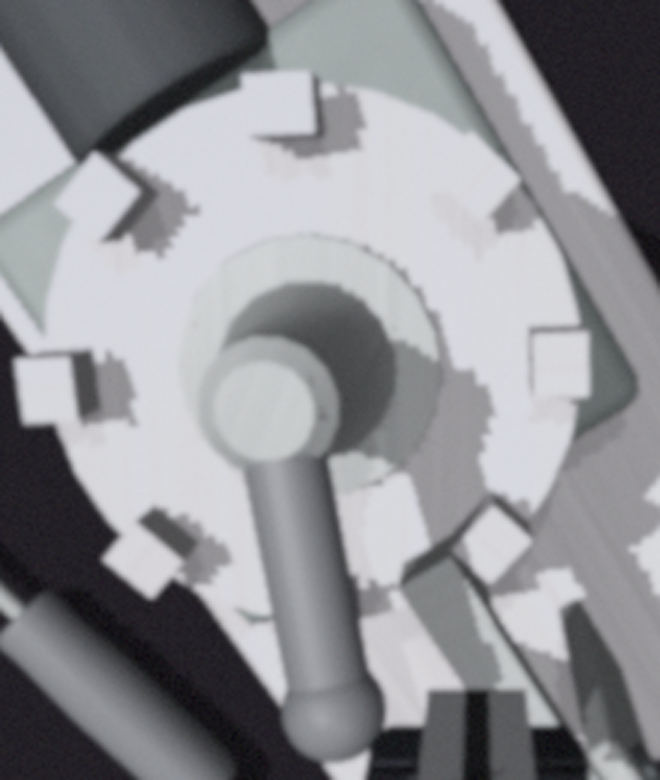

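```bash
python3 - <<'E'
from m import *
for p in [(205,90),(433,97),(225,640),(423,637)]:
  a=ang(w2,(210+p[0]/3,p[1]/3),.101); print(a,a[0]%45)
for p in [(281,102),(103,195),(50,390),(143,560),(495,540),(560,363)]:
  a=ang(w,(160+p[0]/3,60+p[1]/3),.101); print(a,a[0]%45)
print(ang(w,(160+332/3,60+708/3),.147), ang(w2,(210+605/3,590/3),.147))
E
```

```text
(np.float64(38.3), np.float64(0.0565)) 38.3
(np.float64(-6.1), np.float64(0.0551)) 38.9
(np.float64(175.0), np.float64(0.0557)) 40.0
(np.float64(-141.6), np.float64(0.0555)) 38.400000000000006
(np.float64(-13.2), np.float64(0.0554)) 31.8
(np.float64(31.4), np.float64(0.0548)) 31.4
(np.float64(77.8), np.float64(0.0552)) 32.8
(np.float64(122.3), np.float64(0.0563)) 32.3
(np.float64(-147.0), np.float64(0.0556)) 33.0
(np.float64(-102.8), np.float64(0.0553)) 32.2
(np.float64(174.6), np.float64(0.0576)) (np.float64(-109.6), np.float64(0.0577))
```

```bash
python3 -m pendant '[[0,0,-0.6,0,0,0,-1],[0,0,-0.8,0,0,0,-1],[0,0,-0.78,0,0,0,-1],[-0.03,0.14,0,0,0,0,-1],[-0.03,0.14,0,0,0,0,-1]]'
python3 -m pendant '[[-0.005,0.03,0,0,0,0,-1],[-0.005,0.03,0,0,0,0,-1]]'
python3 - <<'E'
from h import *
o=sensors.get_obs();print(o["tool_pos"],o["ft_force"])
E
```

```text
time_s: 16.55
tool_pos: [0.5284, 0.0536, 0.1195]
ee_rot: [-0.094, 0.701, -0.094, -0.701]
ft_force: [0.6, -2.3, -0.7]
grip_width: 0.0002
time_s: 16.8
tool_pos: [0.5282, 0.0548, 0.1196]
ee_rot: [-0.094, 0.701, -0.094, -0.7]
ft_force: [0.7, -6.5, -0.7]
grip_width: 0.0003
[0.52819189 0.05479745 0.11963632] [ 0.6554954  -6.46096753 -0.70841594]
```

```bash
for i in 1 2; do python3 -m pendant '[[-0.004,0.03,0,0,0,0,-1]]' | egrep 'tool|force'; done
python3 -m pendant '[[0,0,0,0,0,0,-1]]'| egrep 'tool|force'
```

```text
tool_pos: [0.5282, 0.0553, 0.1196]
ft_force: [1.3, -9.5, -1.3]
tool_pos: [0.5282, 0.0557, 0.1196]
ft_force: [1.7, -13.6, -0.1]
tool_pos: [0.5282, 0.0556, 0.1196]
ft_force: [1.2, -12.3, -0.4]
```

```bash
for i in 1; do python3 -m pendant '[[-0.004,0.03,0,0,0,0,-1]]' | egrep 'tool|force'; python3 -m pendant '[[-0.004,0.02,0,0,0,0,-1]]' | egrep 'tool|force'; done
python3 -m pendant '[[0,0,0,0,0,0,-1]]'| egrep 'tool|force'
python3 - <<'E'
from h import *
w=cam("wrist","pics/v2.png"); o=sensors.get_obs();print(o["tool_pos"],o["ft_force"]); 
np.save("cfw.npy",w["camera_from_world"]); crop(w,160,60,220,260,3,"pics/v.png"); crop(cam("side"),260,200,120,90,6.6,"pics/vs.png")
E
```

```text
tool_pos: [0.5282, 0.0562, 0.1196]
ft_force: [2.1, -16.5, -0.2]
tool_pos: [0.5281, 0.0564, 0.1196]
ft_force: [3.0, -19.3, -1.6]
tool_pos: [0.5281, 0.0563, 0.1196]
ft_force: [2.2, -17.5, -1.6]
[0.52816853 0.05634647 0.11961428] [  2.23725401 -17.63678386  -1.03135244]
```

View pics/v.png

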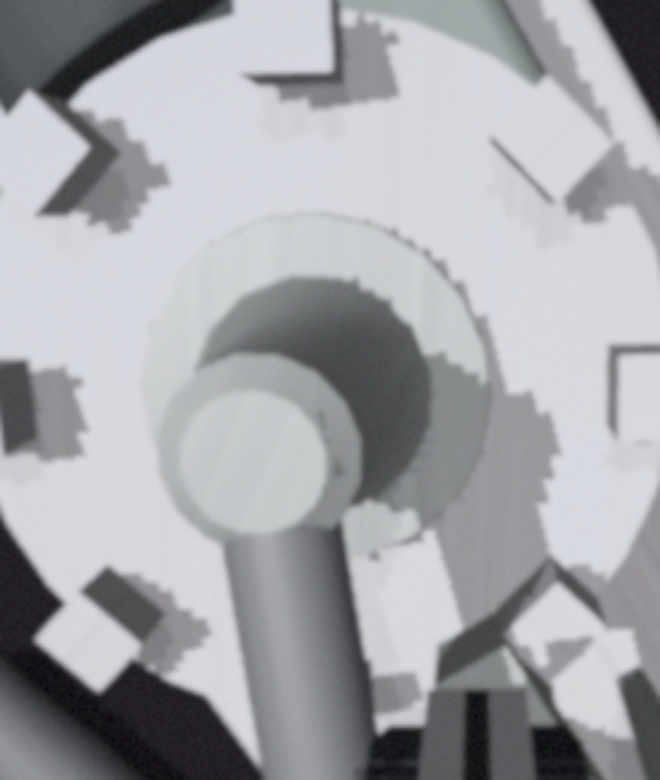

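View pics/vs.png

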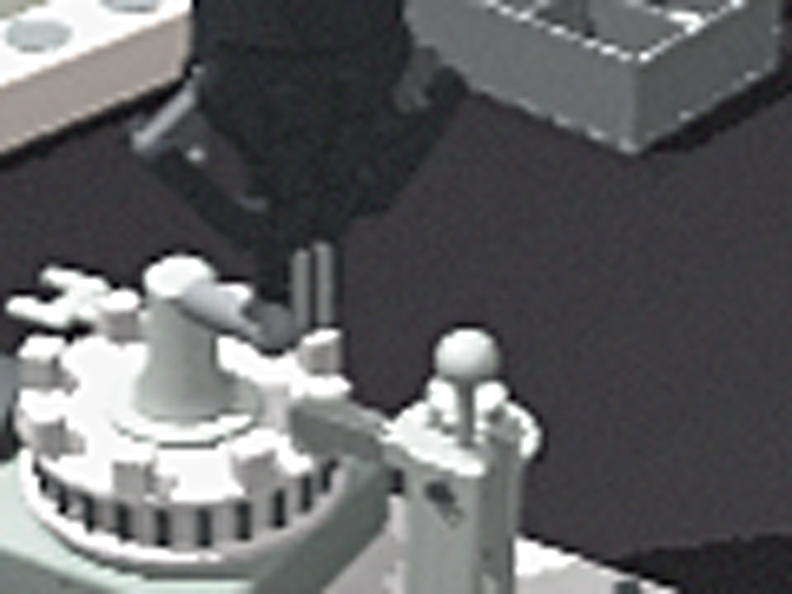

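```bash
python3 -m pendant '[[0.01,-0.15,0,0,0,0,-1],[0.01,-0.15,0.15,0,0,0,-1],[-0.4,0.04,0.15,0,0,0,-1],[0,0.08,0,0,0,0,-1],[0,0.06,0,0,0,0,-1]]'
for i in 1 2 3; do python3 -m pendant '[[-0.003,0.03,0,0,0,0,-1]]'| egrep 'tool|force'; done
```

```text
time_s: 18.27
tool_pos: [0.516, 0.0552, 0.1283]
ee_rot: [-0.094, 0.701, -0.094, -0.701]
ft_force: [0.0, 0.6, 0.1]
grip_width: 0.0003
tool_pos: [0.516, 0.056, 0.1281]
ft_force: [-0.6, -0.5, 0.1]
tool_pos: [0.5159, 0.0566, 0.128]
ft_force: [0.1, -3.1, 0.1]
tool_pos: [0.5159, 0.0572, 0.1281]
ft_force: [1.5, -5.7, 0.0]
```

```bash
for i in 1 2 3; do python3 -m pendant '[[-0.003,0.03,0,0,0,0,-1]]'| egrep 'tool|force'; done
python3 - <<'E'
from h import *
w=cam("wrist","pics/w2.png"); cam("top","pics/wt.png"); o=sensors.get_obs();print(o["tool_pos"],o["ft_force"]); 
E
```

```text
tool_pos: [0.5159, 0.0577, 0.1281]
ft_force: [0.9, -8.5, -0.2]
tool_pos: [0.5159, 0.0582, 0.1281]
ft_force: [2.3, -12.5, -0.3]
tool_pos: [0.5157, 0.0588, 0.1282]
ft_force: [1.2, -14.9, 2.0]
[0.51570491 0.0587427  0.12820947] [  0.71697769 -13.34753806   1.2057273 ]
```

View pics/w2.png

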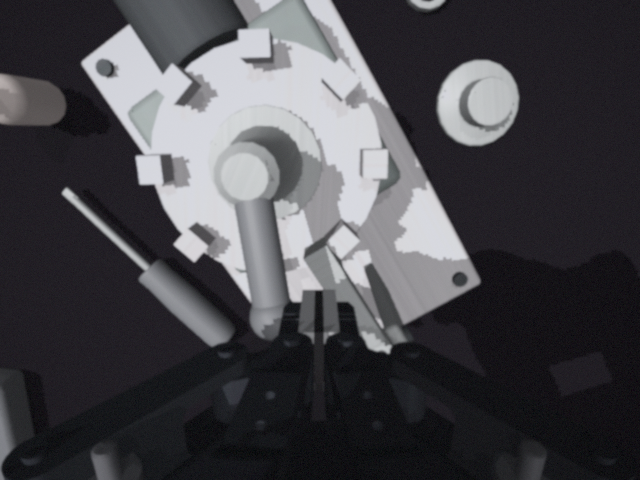

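```bash
python3 - <<'E'
from m import *
crop(w,130,10,270,340,2.2,"pics/x.png")
for p in [(267,321),(268,323)]: print('ball',ang(w,p,.147))
for p in [(256,43),(180,83),(150,169),(191,243),(343,239),(374,163)]:
  a=ang(w,p,.101); print(a,a[0]%45)
E
```

```text
ball (np.float64(170.4), np.float64(0.0598))
ball (np.float64(170.7), np.float64(0.0607))
(np.float64(-14.6), np.float64(0.0555)) 30.4
(np.float64(28.4), np.float64(0.0537)) 28.4
(np.float64(75.7), np.float64(0.0559)) 30.700000000000003
(np.float64(120.0), np.float64(0.0552)) 30.0
(np.float64(-148.1), np.float64(0.0548)) 31.900000000000006
(np.float64(-103.8), np.float64(0.0548)) 31.200000000000003
```

View pics/x.png

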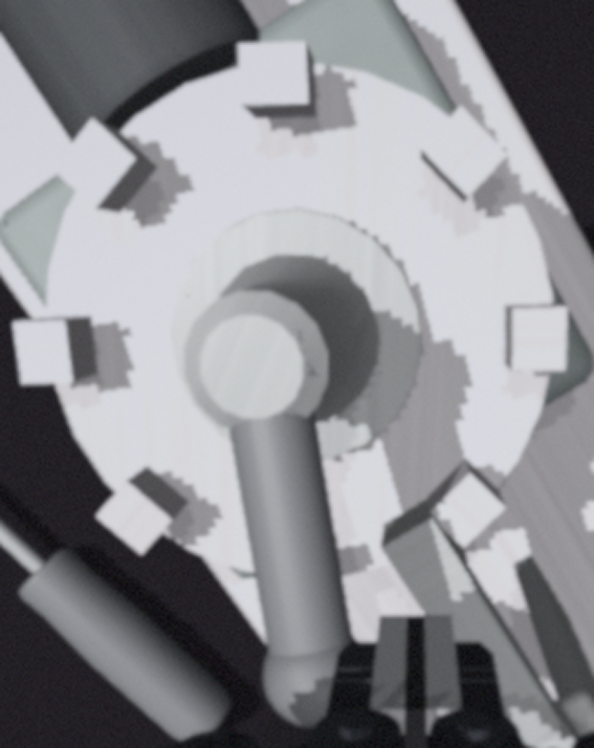

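```bash
python3 -m pendant '[[0.02,-0.25,0,0,0,0,-1],[0.02,-0.3,0,0,0,0,-1],[0,0,0.9,0,0,0,-1],[0,0,0.9,0,0,0,-1],[-0.35,0.03,0,0,0,0.059,-1],[-0.35,0.03,0,0,0,0.059,-1],[-0.3,0.03,0,0,0,0.059,-1],[0,0,0,0,0,0,-1]]'
python3 - <<'E'
from h import *
w=cam("wrist","pics/y2.png"); crop(cam("side"),230,180,150,110,5,"pics/y.png"); o=sensors.get_obs();print(o["tool_pos"],o["ft_force"],o["ee_rot"]); 
from m import *
np.save("cfw.npy",w["camera_from_world"])
A3=np.array([.576,.0705,0]);u=np.array([.961,.277,0]); print((A3-.093*u-o["tool_pos"])/.03)
E
```

```text
time_s: 20.18
tool_pos: [0.4864, 0.0464, 0.1821]
ee_rot: [-0.101, -0.7, -0.101, 0.7]
ft_force: [0.6, -0.6, 0.1]
grip_width: -0.0
[0.48699485 0.04632251 0.18214329] [-0.74729112 -0.49812749  0.38898616] [ 0.09999945  0.70010663  0.10007774 -0.69988232]
[-0.01357823 -0.05261032 -6.07029403]
```

View pics/y2.png

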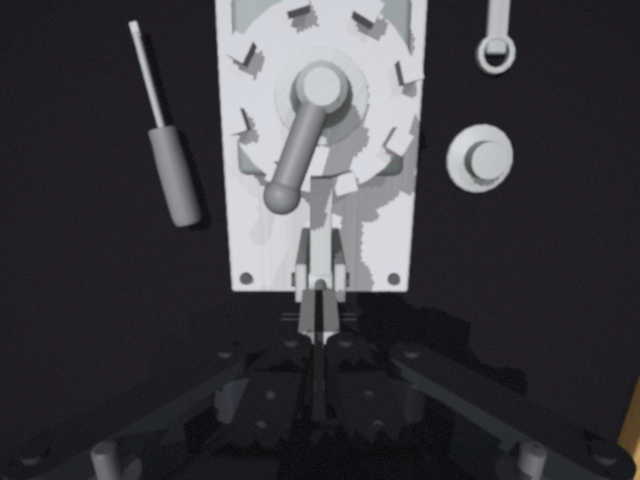

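View pics/y.png

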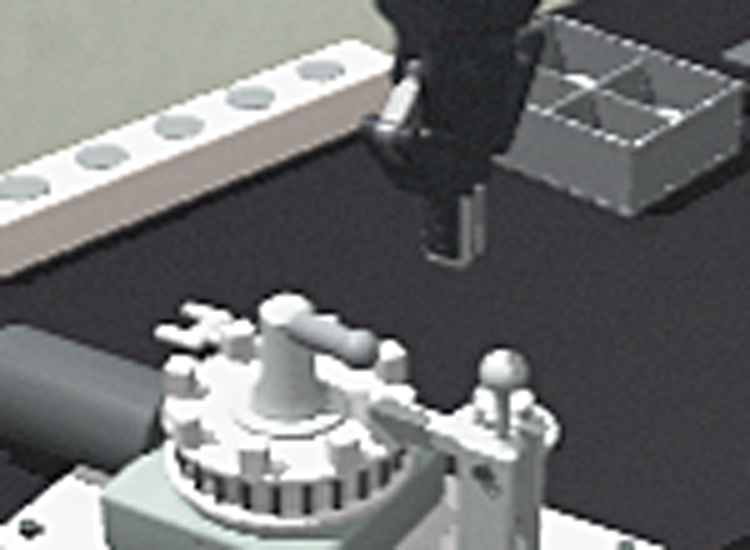

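```bash
python3 - <<'E'
from m import *
crop(w,215,0,220,230,3.2,"pics/z.png")
E
```

```text
(no output)
```

View pics/z.png

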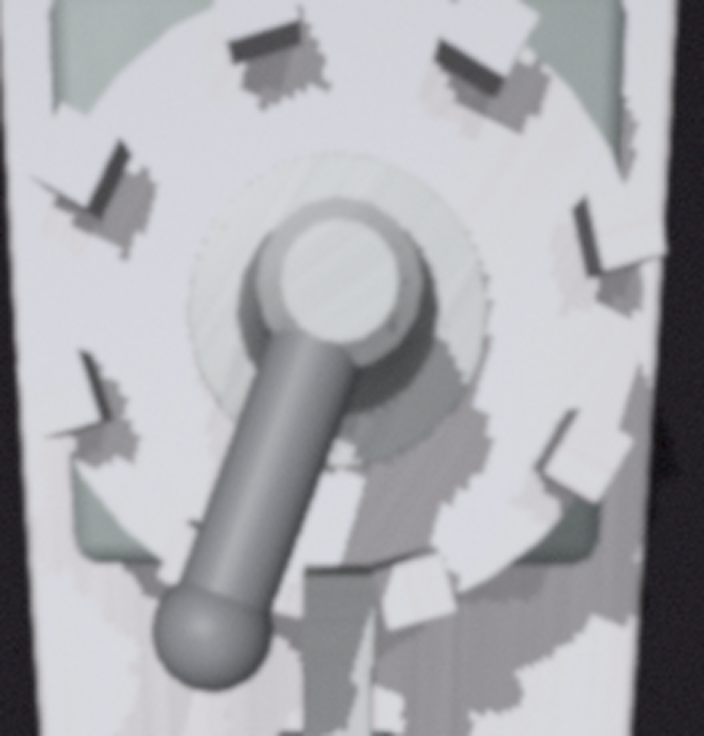

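```bash
python3 - <<'E'
from m import *
f=lambda p:(215+p[0]/3.2,p[1]/3.2)
print(ang(w,f((212,635)),.147))
for p in [(492,35),(620,230),(590,455),(420,590)]:
  a=ang(w,f(p),.101); print(a,a[0]%45)
# lug inner-edge mid, z .101: inner faces top edge
w2f=lambda p:(210+p[0]/3,p[1]/3)
print('inner edges now'); 
for p in [(266,40),(472,60),(112,172),(95,385),(583,235),(560,440),(408,558)]:
  a=ang(w,f(p),.101);print(a,a[0]%45)
print('inner before')
for p in [(220,130),(420,130),(85,285),(100,480),(555,280),(232,603),(412,603)]:
  a=ang(w2,w2f(p),.101);print(a,a[0]%45)
E
```

```text
(np.float64(175.0), np.float64(0.0586))
(np.float64(-13.7), np.float64(0.0541)) 31.3
(np.float64(-58.8), np.float64(0.0537)) 31.200000000000003
(np.float64(-103.0), np.float64(0.0555)) 32.0
(np.float64(-147.3), np.float64(0.0558)) 32.69999999999999
inner edges now
(np.float64(32.8), np.float64(0.0479)) 32.8
(np.float64(-12.6), np.float64(0.0487)) 32.4
(np.float64(76.9), np.float64(0.0486)) 31.900000000000006
(np.float64(122.9), np.float64(0.0493)) 32.900000000000006
(np.float64(-57.7), np.float64(0.0468)) 32.3
(np.float64(-103.6), np.float64(0.0489)) 31.400000000000006
(np.float64(-148.0), np.float64(0.049)) 32.0
inner before
(np.float64(38.8), np.float64(0.0491)) 38.8
(np.float64(-6.0), np.float64(0.0488)) 39.0
(np.float64(84.6), np.float64(0.049)) 39.599999999999994
(np.float64(129.3), np.float64(0.0485)) 39.30000000000001
(np.float64(-51.3), np.float64(0.0485)) 38.7
(np.float64(173.2), np.float64(0.0479)) 38.19999999999999
(np.float64(-141.3), np.float64(0.0479)) 38.69999999999999
```

```bash
python3 -m pendant '[[0,-0.05,-0.6,0,0,0,-1],[0,0,-0.7,0,0,0,-1],[0,0,-0.7,0,0,0,-1],[0,0,0,0,0,0,-1]]'
python3 - <<'E'
from h import *
cam("wrist","pics/A2.png"); crop(cam("side"),230,180,150,110,5,"pics/A.png"); o=sensors.get_obs();print(o["tool_pos"],o["ft_force"])
E
```

```text
time_s: 20.92
tool_pos: [0.486, 0.0449, 0.121]
ee_rot: [-0.101, -0.699, -0.101, 0.701]
ft_force: [0.3, 0.2, 0.3]
grip_width: -0.0002
[0.48705263 0.04489714 0.1226215 ] [ 0.66915153 -0.34429396  0.26682382]
```

View pics/A.png

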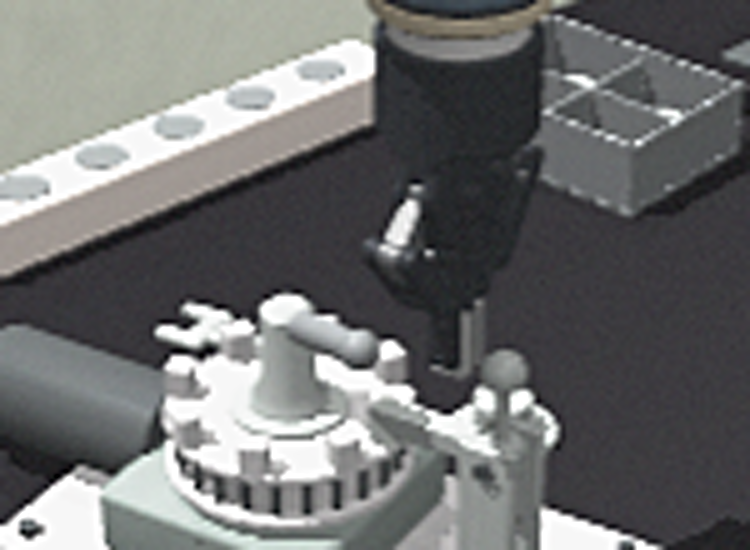

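```bash
python3 -m pendant '[[-0.18,-0.053,-0.02,0,0,0,-1],[-0.18,-0.053,-0.02,0,0,0,-1],[-0.18,-0.053,-0.02,0,0,0,-1],[-0.18,-0.053,-0.02,0,0,0,-1],[-0.18,-0.053,-0.02,0,0,0,-1],[-0.18,-0.053,-0.02,0,0,0,-1]]'
python3 - <<'E'
from h import *
crop(cam("side"),230,180,150,110,5,"pics/B.png"); o=sensors.get_obs();print(o["tool_pos"],o["ft_force"])
E
```

```text
time_s: 21.78
tool_pos: [0.4538, 0.0353, 0.1184]
ee_rot: [-0.102, -0.7, -0.102, 0.7]
ft_force: [-0.5, 0.4, -0.2]
grip_width: -0.0001
[0.45319879 0.03518609 0.118289  ] [ 0.2600708   0.94284186 -0.46599379]
```

View pics/B.png

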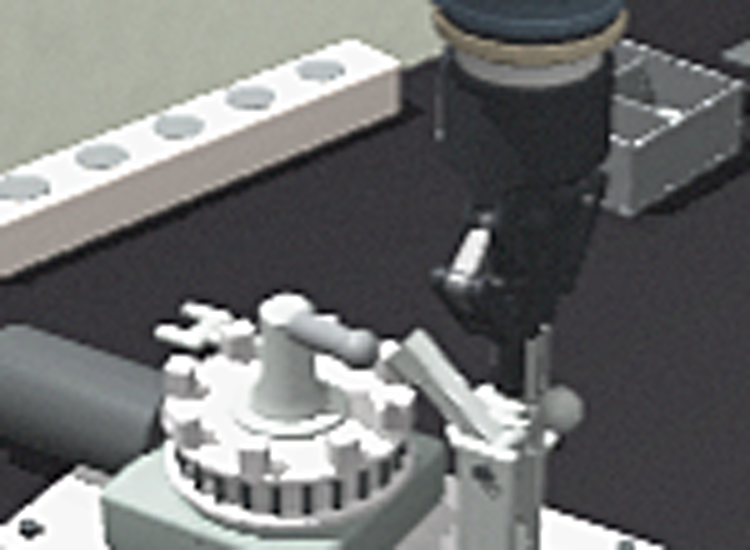

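```bash
python3 -m pendant '[[-0.18,-0.053,0,0,0,0,-1],[-0.18,-0.053,0,0,0,0,-1],[-0.15,-0.045,0,0,0,0,-1],[-0.1,-0.03,0,0,0,0,-1],[0,0,0,0,0,0,-1],[0,0,0,0,0,0,-1]]'
python3 - <<'E'
from h import *
crop(cam("side"),230,180,150,110,5,"pics/C.png"); o=sensors.get_obs();print(o["tool_pos"],o["ft_force"])
E
```

```text
time_s: 22.58
tool_pos: [0.4361, 0.0299, 0.1185]
ee_rot: [0.102, 0.7, 0.102, -0.7]
ft_force: [0.0, -0.7, -0.4]
grip_width: 0.0001
[0.43609996 0.02996679 0.11849746] [ 0.20275905 -0.28144425  0.33164705]
```

View pics/C.png

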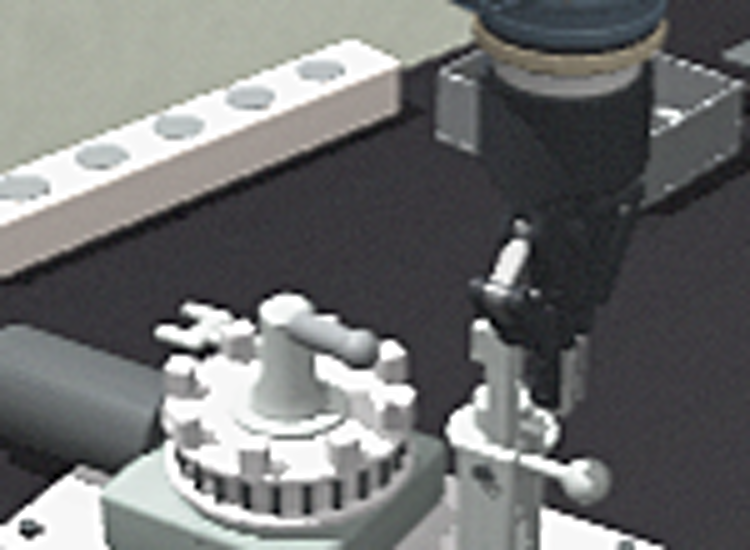

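```bash
python3 -m pendant '[[-0.15,-0.04,0.4,0,0,0,-1],[0,0,0.9,0,0,0,-1],[0,0,0.9,0,0,0,-1],[-0.5,-0.14,0.9,0,0,0,-1],[-0.7,-0.3,0.6,0,0,0,-1],[-0.7,-0.5,0.3,0,0,0,-1],[-0.6,-0.8,0,0,0,0,-1],[0,0,0,0,0,0,-1]]'
python3 - <<'E'
from h import *
crop(cam("side"),230,180,150,110,5,"pics/D.png"); crop(cam("top"),225,140,190,210,2.8,"pics/D2.png");cam("wrist","pics/D3.png"); o=sensors.get_obs();print(o["tool_pos"],o["ft_force"])
E
```

```text
time_s: 23.62
tool_pos: [0.3556, -0.0242, 0.2393]
ee_rot: [0.101, 0.7, 0.101, -0.699]
ft_force: [0.8, -0.2, -0.1]
grip_width: -0.0003
[ 0.35675174 -0.02322558  0.23885877] [ 0.07459177 -0.33504468 -0.10793133]
```

View pics/D.png

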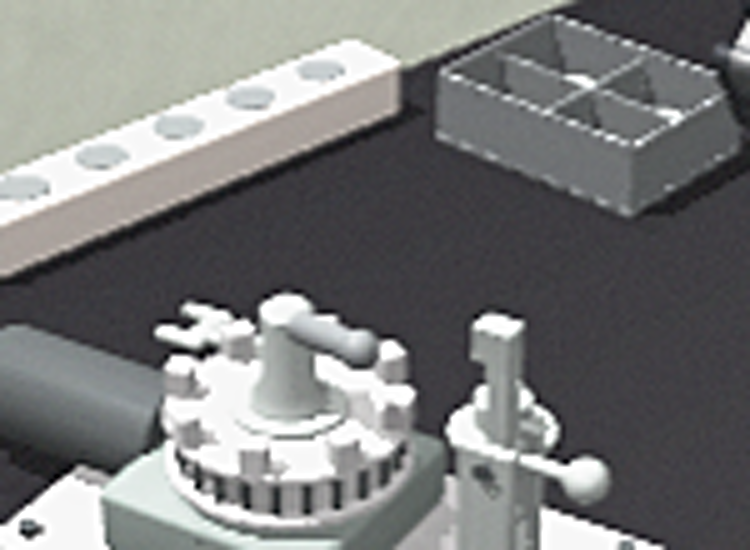

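View pics/D2.png

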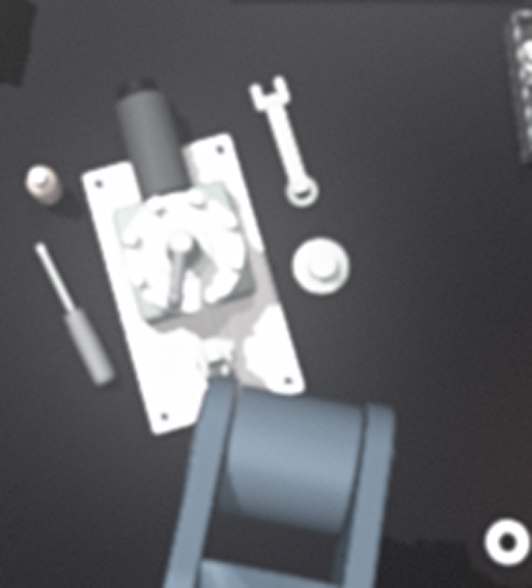

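View pics/D3.png

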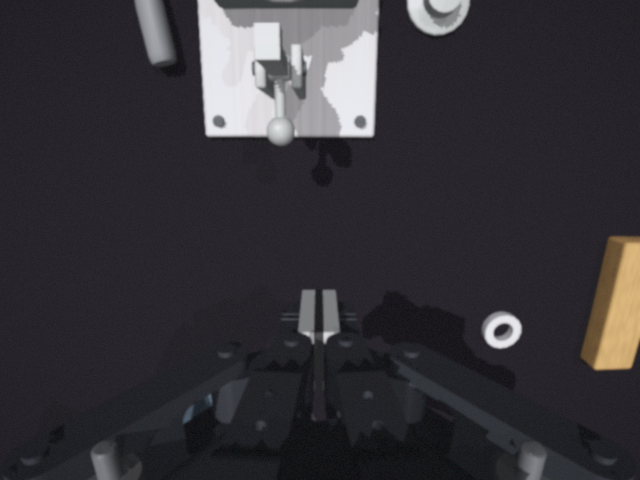

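```bash
python3 - <<'E'
from cell import job
print(job.finish_job())
E
```

```text
the job is handed in; nothing more can be done
None
```

I did the three steps in order and handed the job in at about 24 s of the 61 s. One check disagreed with the spec: the lever's measured turn came out about 8° short of 1.35 rad. I handed in on the force evidence that it is at its stop.

1. **Pawl in:** I tipped the pawl in, and the side view put its ball straight up, at about 1.57 rad, with the nose between two lugs.
2. **Lever tightened:** With the pulley braced, I pushed the lever clockwise until it stopped dead.
3. **Pawl out:** I tipped the pawl back, and the last side view shows its ball at the parked position.

**Last checks**
- **At the stop:** The pushing force rose smoothly while turning (7 to 9 N, 13.4 N near the end), then jumped to about 30 N in one small step. I then pushed again at two distances from the axis, up to 18–19 N and 15 N. These showed only elastic give and no slip, at torques well above the 0.52 N m quoted near the stop.
- **Bystanders:** None of the other things looked moved in the views that showed them. I only compared the pictures by eye.

**What disagreed**
- **Lever angle:** From the wrist camera, the lever turned only about 1.21 rad (69°) relative to the pulley, against the stated 1.35 rad. I took this to mean the lever started about 0.14 rad in from loose, but I did not confirm that.
- **Stop force:** The 30 N peak was one row's overshoot onto the stop, firmer than I wanted.
- **Fingertip position:** The cameras showed the closed fingertips about 13 mm behind the TCP, not 14 mm ahead as stated. My first pass went over the pawl's nose without touching it, so I corrected the heights from the pictures.

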